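Pry off the incubator's sensor cover for calibration and close the door

TASK

The mini incubator is due for a sensor calibration: take the yellow flat-blade pry tool from the blue mat and, with its blade in the orange-marked notch, lever the white snap-fit sensor cover up until its clips let go, then lay the tool back on the mat. Lift the loosened cover off and set it down (do not drop it) right way up inside the green tray, and last of all push the incubator's door shut until it is fully home on its catch. Leave everything else on the bench where it stands.

Things in the scene. Friction and masses are not known exactly. Their poses are not given: they have to be found in the camera images.
- incubator: mini incubator, fixed: grey/white cabinet 200 deep (x) x 240 wide (y) x 160 high (z) mm, origin at the centre of its underside, its door on the -x face, z up. Its flat top deck is at z = 160 mm; the seated cover is centred at x = -15, y = 0 and the deck is bare for 60 mm either side of it. Below the cover is a fixed green block, x -41 to 19, y -19.5 to 19.5, 18 mm high.
- rail (a point): middle of the inner (+x) top edge of a dark steel fulcrum rail fixed on the deck before the notch, at x = -84, y = 0, z = 178 mm of the incubator. The rail is 8 mm thick (x -92 to -84), 70 mm wide, 18 mm high above the deck, 29 mm in front of the seated cover's front face. Because of it the blade must dip about 22 to 32 degrees below level to get over it and under the cover's edge
- cover: white snap-fit sensor cover, a rigid hollow cap open below, 80 (x) x 50 (y) x 26 (z) mm, 45 g; origin at the centre of its underside (on the deck when seated), z up, axes parallel to the incubator's when seated. Its flat front face, at x = -40, has the notch, orange-marked above it. Once unclipped it is gripped across its 50 mm width (25 mm high sides) and lifted straight off
- notch (a point): middle of the notch's upper edge, on the cover's front face, 12 mm above its underside. Notch: 24 mm wide, 12 high, open below to the deck, 14 deep; the edge to lift is 10 mm deep. Levering it up takes about 4 to 6 N; after about 6 mm of lift two side clips let go and spring it to about 10 mm, where it stays, the cover tipped back about 0.13 rad on its rear edge and loose
- pry_tool: pry tool lying flat, 80 g: yellow handle 100 long (x) x 18 wide (y) x 20 high (z) mm with a flat steel blade ahead of it, 60 long x 14 wide x 2.5 mm thick; origin at the centre of the handle's underside, x along the tool to the blade tip (handle x from -50 to 50, blade 50 to 110), z up, blade mid-plane at z = 10 mm.
- tool_tip (a point): middle of the blade's tip end, at x = 110, z = 10 mm of the tool
- tool_grip (a point): a good place to grip the handle across its 18 mm width: x = 20, z = 10 mm of the tool, 90 mm behind the tip. Lever with the blade resting on the rail (handle down, tip up, to about level or 5 degrees past it); a free lift without the rail tends to turn the tool in the grip
- mat: blue mat, fixed, 230 (x) x 120 (y) x 4 (z) mm, origin at the centre of its underside; the tool lies on it at the start and is to end on it
- tray: green open tray, fixed, outside 160 (x) x 130 (y) x 22 (z) mm, walls and floor 4 to 5 mm, origin at the centre of its underside
- door (a joint): door's hinge angle, rad: 0 is shut, home on the catch; it grows as the free edge swings out to the incubator's -x. Starts ajar, stays where it is left; a spring catch at the free edge must be pushed through between about 0.07 and 0.035 rad (about 5 to 8 N at the push point); below that it draws the door home
- door_hinge (a point): on the upright hinge axis at push height: x = -100, y = 100, z = 130 mm of the incubator. The shut door runs from here 200 mm along the incubator's -y, is 14 mm thick outward (-x), from z = 30 to 145 mm. A steel handle stands 30 mm out from its outer face near the free edge, 188 mm from the hinge, z = 51 to 109 mm
- door_push (a point): on the door's outer face, 150 mm from the hinge and 15 mm below the door's top edge: a good place to push; it moves with the door
- vial: small vial with red cap standing at the rear left of the incubator's deck; leave alone
- beaker: glass beaker, leave alone
- reagent: amber bottle, leave alone
- tip_box: blue pipette tip box, leave alone
- timer: small white timer, leave alone
- marker: marker pen, leave alone
There are look-alikes about, which are no part of the job. Of the things like the pry_tool, leave any that is pink or turquoise; of the rest the larger one is meant.

How it is judged:
By the outcome, as a careful person would: the job done as asked, in the order asked, and still so for the second after the job is handed in, with the robot touching nothing.
It also fails if it takes over 72 s, if anything falls off the work surface, if the arm or the gripper's body presses on something with over 40 N, if the wrist force passes 120 N, or if a joint passes its speed limit or range.

ROBOT

A 7-joint arm with a two-finger parallel gripper is mounted at the origin on the work surface. World frame = base frame: x ahead of the robot, y to its left, z up, the work surface at z = 0. Lengths are in mm, angles in rad, forces in N, time in s.
With the tool pointing down it reaches from about 425 to 1025 mm from the base axis. Payload 9.4 kg.
Tool frame: the origin (TCP) lies at the very end of the fingers, on their centre line; the grasp point (between the pads) lies behind it (robot.pinch_z is the z of the grasp point in the tool frame, in mm); z points along the fingers, y is the line along which they close (so a half turn about z gives the same grasp; the last joint's range is limited). The gripper opens to 85 mm and grips with 20 to 120 N. Pads are 22 mm wide; open, the fingers measure 114 mm over their backs; the gripper's body (76 mm by 85 mm) begins 54 mm behind the grasp point. The pads swing forward as they close: fully open they stand 13 mm farther back than shut.
Start: joints at [1.19, 0.599, -0.003, 1.599, 0.002, 0.943, -0.08], TCP at [216.871, -691.803, 194.875] pointing down, gripper open.
Joint ranges: [-2.57, 2.57], [-0.35, 1.97], [-1.29, 1.29], [0.11, 2.56], [-1.05, 4.19], [0.11, 1.86], [-2.63, 2.63]. Speed limits (rad/s): [2.22, 2.22, 3.01, 3.01, 3.14, 3.14, 3.14].

INTERFACE

Orientations are given as a 3x3 rotation matrix whose columns are the frame's x, y, z axes.
In Python, from rig import robot gives the robot as it stands. The module is installed in compiled form; this text tells all that it offers.
- The arm moves only by the tool play_rows, never from a script. Its arguments are lists of equal length, an entry for each row: "delta_pos": the shift along the tool's x, y, z in mm, a list of three; "roll": the turn about the tool's z in degrees; "gripper": the opening in per cent of the stroke, from 0 (shut) to 100 (fully open). A call has 1 to 20 rows; each row shifts and turns the commanded pose from where the row before left it, along the tool's axes as they then stand; what a row does not reach is not made up. A row lasts 1/10 s, in which the tool goes at most 50 mm and 8.59 degrees, less where a joint would pass 70% of its speed; a pose out of reach is approached as far as the arm can. A call with a gripper value outside its range is refused whole. The fingers move at their own pace and stop on an object; "grip_force" is the grip in N (left out, the last holds). Time passes only in rows, so rows that do not move let the fingers close. It gives the time, the measured TCP pose, the force, the opening and the grip force at its end, in the units of the state.
- robot.read_state(): the state, without advancing time (a new reading comes with each control period).
- robot.get_image(name): name is "side" or "top" or "wrist"; returns the picture (384x512x3 uint8, red, green, blue); there is no depth.
- robot.get_calibration(name): a dict with "fx", "fy", "cx", "cy" (pixels), "position" and "orientation" of the camera in the world; the wrist camera has in their place "tool_from_camera" (4x4, takes a point from camera to tool coordinates, whose origin is the TCP and whose axes are the flange's). Camera axes: x right, y down, z forward; pixel columns grow to the right and rows downward; lengths in mm; the calibration is good to about 2 mm. A picture is of the moment at which its call begins: read the wrist's pose just before it. get_calibration takes no time and is no camera call.
- robot.close_job(): hands the job in; it is judged then, once.
The state is a dict: "time": time; "joint_pos": joint angles; "qd": joint speeds; "effort": joint torques, N m; "position": TCP position; "tool_rot": TCP orientation; "force": force on the tool from outside, world axes, zero at the start; "ft_torque": the same for the moment, N m; "grip_width": opening from 0.0 (shut) to 1.0 (fully open); "grip_force": force on a finger pad.
Only numpy, scipy, OpenCV 4.12 (cv2) and the standard library are available. Lean on these libraries where they do the work, as an engineer would, in place of code of your own. Each camera call takes 0.05 s, during which the arm holds its last target. There are 200 camera calls.

## Working session

There is one attempt and no reset: what is moved stays moved. The work goes in short steps, Python scripts to look and compute and a tool call to move; the robot and the scene stay as the last step left them, time stands still between calls to the robot, and variables do not carry over. Pictures are saved under pics/ and viewed, at most 10 in all, crops included, and the job is handed in when it is done.

Besides the shell and the picture viewer there is one more tool, called after ">>>" by a JSON object that holds its "op" and its "data". play_rows: Moves the arm, as the interface text tells. Its arguments: {"type":"object","properties":{"delta_pos":{"type":"array","items":{"type":"array","items":{"type":"number"}}},"roll":{"type":"array","items":{"type":"number"}},"gripper":{"type":"array","items":{"type":"number"}},"grip_force":{"type":"number"}},"required":["delta_pos","roll","gripper"]}

```bash
mkdir -p pics
python3 - <<'E'
from rig import robot
import cv2,numpy as np
np.set_printoptions(suppress=True,precision=4)
s=robot.read_state();print(s['time'],s['position'],s['tool_rot'],s['grip_width'],robot.pinch_z)
for n in('side','top','wrist'):
    im=robot.get_image(n);cv2.imwrite(f'pics/{n}0.png',im[:,:,::-1]);c=robot.get_calibration(n);print(n,c)
E
```

```text
0.0 [ 216.6973 -691.3179  194.0114] [[ 0.9542  0.2992 -0.0006]
 [ 0.2992 -0.9542  0.0014]
 [-0.0002 -0.0016 -1.    ]] 0.9973163571049958 -18.700000000000003
side {'fx': 477.00447677144723, 'fy': 477.00447677144723, 'cx': 247.58140626287877, 'cy': 180.77321529265515, 'position': array([-226.4788,  818.4623, 1030.2204]), 'orientation': array([[-0.7397, -0.4205,  0.5254],
       [-0.673 ,  0.4598, -0.5794],
       [ 0.0021, -0.7821, -0.6231]])}
top {'fx': 488.1283986731369, 'fy': 488.1283986731369, 'cx': 258.7669563357164, 'cy': 195.13802668588573, 'position': array([ 349.0463,    4.7781, 1580.0431]), 'orientation': array([[ 0.0128, -0.9932,  0.116 ],
       [-0.9999, -0.0132, -0.0027],
       [ 0.0042, -0.116 , -0.9932]])}
wrist {'fx': 302.15175823334795, 'fy': 302.15175823334795, 'cx': 258.43878543984, 'cy': 191.22094906095296, 'tool_from_camera': array([[   0.0001,   -0.966 ,   -0.2586,   64.3306],
       [   1.    ,    0.0001,   -0.0001,   -1.0207],
       [   0.0001,   -0.2586,    0.966 , -179.1603],
       [   0.    ,    0.    ,    0.    ,    1.    ]])}
```

View pics/top0.png

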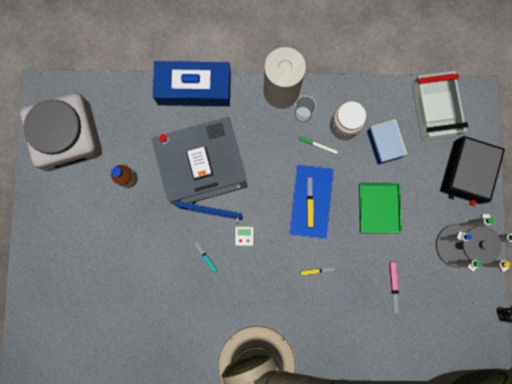

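View pics/side0.png

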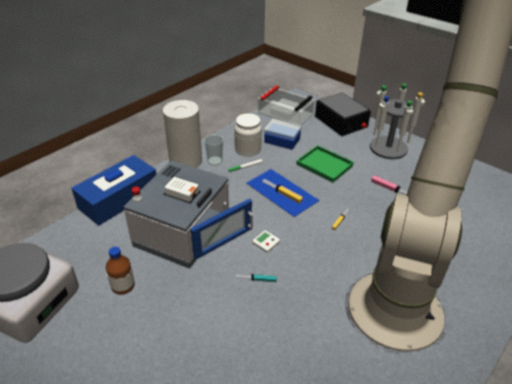

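Top view: the candidates are the yellow tool on the blue mat (310,200), a small yellow one (318,271), a turquoise one (205,258) and a pink one (395,285). The larger yellow tool on the mat fits the description. I'll confirm it in an enlarged crop that also covers the incubator.

```bash
cat > h.py <<'E'
from rig import robot
import cv2,numpy as np
np.set_printoptions(suppress=True,precision=2)
def cam(n,s=None):
    c=robot.get_calibration(n);K=np.array([[c['fx'],0,c['cx']],[0,c['fy'],c['cy']],[0,0,1]])
    if n!='wrist': return K,np.array(c['orientation']),np.array(c['position'])
    T=np.array(c['tool_from_camera']);R=np.array(s['tool_rot'])
    return K,R@T[:3,:3],R@T[:3,3]+np.array(s['position'])
def ray(C,uv,z):
    K,R,p=C;uv=np.atleast_2d(uv).astype(float);d=(R@np.linalg.inv(K)@np.c_[uv,np.ones(len(uv))].T).T
    return p+d*((z-p[2])/d[:,2])[:,None]
def proj(C,P):
    K,R,p=C;q=(K@R.T@(np.atleast_2d(P)-p).T).T
    return q[:,:2]/q[:,2:]
def frame(x,y,yaw,z=0):
    c,s=np.cos(yaw),np.sin(yaw)
    return lambda P:np.atleast_2d(P)@np.array([[c,-s,0],[s,c,0],[0,0,1]]).T+[x,y,z]
def crop(im,u0,v0,u1,v1,f,name):
    cv2.imwrite(name,cv2.resize(im[v0:v1,u0:u1],None,fx=f,fy=f,interpolation=cv2.INTER_CUBIC))
def rect(im,lo,hi,win):
    h=cv2.cvtColor(im,cv2.COLOR_BGR2HSV);m=cv2.inRange(h,lo,hi);k=np.zeros_like(m);u0,v0,u1,v1=win;k[v0:v1,u0:u1]=255
    v,u=np.nonzero(m&k);return np.c_[u,v]
E
python3 - <<'E'
from h import *
im=cv2.imread('pics/top0.png');crop(im,145,110,345,290,4,'/tmp/a.png')
a=cv2.imread('/tmp/a.png');cv2.imwrite('pics/topc.png',cv2.resize(a,(660,594)))
C=cam('top')
for n,lo,hi,w,z in[('handle',(20,150,120),(35,255,255),(295,160,330,240),24),('mat',(105,120,60),(130,255,255),(285,155,340,245),4),('tray',(50,120,40),(75,255,255),(350,175,410,240),11)]:
    q=rect(im,lo,hi,w);P=ray(C,q,z)[:,:2].astype(np.float32)
    r=cv2.minAreaRect(P);print(n,len(q),np.array(r[0]),r[1],r[2],P.mean(0))
E
```

```text
handle 137 [ 477.21 -163.98] (86.64671325683594, 12.833464622497559) 0.0616663433611393 [ 477.43 -163.92]
mat 2299 [ 516.4  -170.12] (119.87841033935547, 229.74415588378906) 84.09236907958984 [ 516.72 -170.59]
tray 1998 [ 497.75 -391.12] (158.90249633789062, 132.16476440429688) 0.7541005611419678 [ 495.64 -390.77]
```

View pics/topc.png

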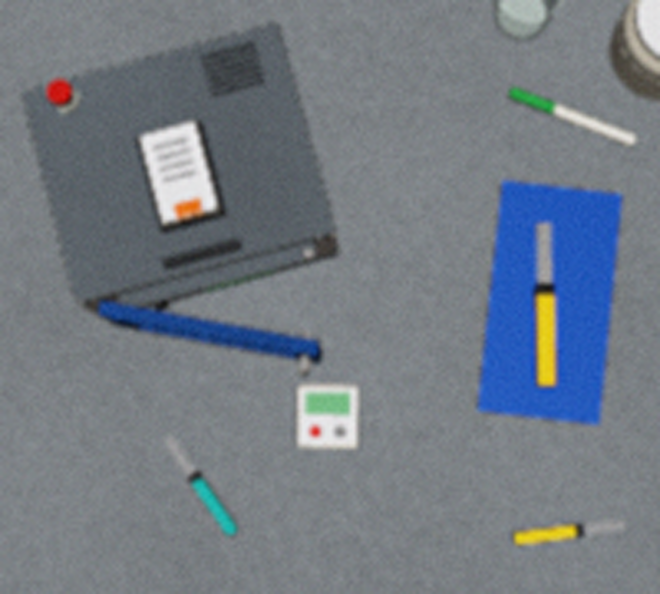

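The crop shows the yellow tool on the mat, with its handle end at crop (545,385) and blade tip at (544,222). It also shows the incubator deck and cover, the rail at (203,255) and the door ajar. The small yellow tool at (570,533) is a look-alike. Next I'll fit the incubator and tool poses.

```bash
cat > fit.py <<'E'
from h import *
from scipy.optimize import least_squares
def fit(C,uv,P,x0):
    f=lambda p:(proj(C,frame(*p)(P))-uv).ravel()
    r=least_squares(f,x0,loss='soft_l1');return r.x,f(r.x).reshape(-1,2)
E
python3 - <<'E'
from fit import *
C=cam('top')
uv=np.array([[22,95],[280,22],[337,240],[138,132],[196,120],[220,213],[165,228],[165,265],[241,244]])/3.3+[145,110]
P=np.array([[100,120,160],[100,-120,160],[-100,-120,160],[25,25,186],[25,-25,186],[-55,-25,186],[-55,25,186],[-92,35,178],[-92,-35,178]],float)
p,r=fit(C,uv,P,[560,180,0.2]);print('inc',p,np.degrees(p[2]));print(r)
uv=np.array([[545,385],[544,222]])/3.3+[145,110]
print('tool', ray(C,uv[:1],24),ray(C,uv[1:],15))
uv=np.array([[320,352],[100,305]])/3.3+[145,110];print('door top pts',ray(C,uv,145))
E
```

```text
inc [619.37 178.05   0.28] 16.15529287981742
[[-0.1  -1.02]
 [-0.13  0.22]
 [ 0.25 -1.87]
 [ 0.87  1.59]
 [-0.04  0.74]
 [-0.29 -1.22]
 [-0.39 -1.23]
 [-0.17  1.08]
 [ 0.19  1.08]]
tool [[ 431.8  -164.47   24.  ]] [[ 592.36 -164.38   15.  ]]
door top pts [[452.18  49.53 145.  ]
 [491.72 247.03 145.  ]]
```

>>> {"op": "play_rows", "data": {"delta_pos": [[0, 0, 0], [0, 0, 0], [0, 0, 0], [22, -40, 0], [22, -40, 0], [22, -40, 0], [22, -40, 0], [22, -40, 0], [22, -40, 0], [22, -40, 0], [22, -40, 0], [22, -40, 0], [22, -40, 10], [22, -40, 10], [22, -40, 10], [21, -40, 10], [0, -6, 5], [0, 0, 0], [0, 0, 0]], "roll": [8, 8, 1.4, 0, 0, 0, 0, 0, 0, 0, 0, 0, 0, 0, 0, 0, 0, 0, 0], "gripper": [60, 60, 60, 60, 60, 60, 60, 60, 60, 60, 60, 60, 60, 60, 60, 60, 60, 60, 60], "grip_force": 40}}

```text
time: 2.05
position: [501.2, -166.9, 150.0]
tool_rot: [[1.0, 0.001, -0.001], [0.001, -1.0, -0.001], [-0.001, 0.001, -1.0]]
force: [0.1, -0.3, 0.3]
grip_width: 0.601
grip_force: 0.0
```

Run:
```python
from fit import *
s=robot.read_state();im=robot.get_image('wrist')[:,:,::-1].copy()
import pickle;pickle.dump(s,open('s1.pkl','wb'))
cv2.imwrite('pics/w1.png',im);print(s['time'],s['position'],s['tool_rot'],s['grip_width'])
C=cam('wrist',s)
q=rect(im,(20,150,100),(35,255,255),(0,0,512,384));n,l,st,ce=cv2.connectedComponentsWithStats(cv2.inRange(cv2.cvtColor(im,cv2.COLOR_BGR2HSV),(20,150,100),(35,255,255)))
print(st,ce)
i=1+np.argmax(st[1:,4]);v,u=np.nonzero(l==i);P=ray(C,np.c_[u,v],24)[:,:2].astype(np.float32)
r=cv2.minAreaRect(P);print(r,P.mean(0))
```

```text
2.05 [ 501.22 -166.88  149.95] [[ 1.  0. -0.]
 [ 0. -1. -0.]
 [-0.  0. -1.]] 0.6005352232715513
[[     0      0    512    384 195310]
 [   249    156     17     80   1298]] [[255.49 191.48]
 [257.16 195.18]]
((477.3485412597656, -164.77951049804688), (86.35840606689453, 16.767457962036133), 0.3674779236316681) [ 478.71 -164.93]
```

View pics/w1.png

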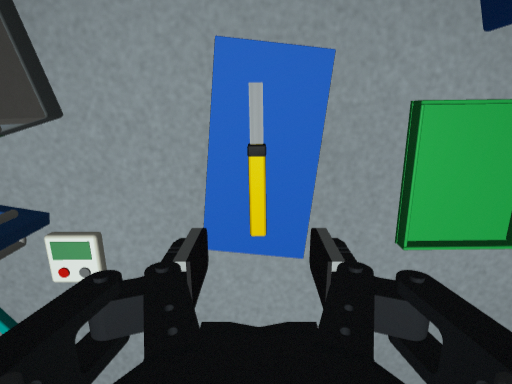

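The wrist view shows the tool at (257,195), straight along the gripper's x axis, with the fingers clear on either side. I'll grasp it now.

>>> {"op": "play_rows", "data": {"delta_pos": [[1.8, -2.1, 40], [0, 0, 40], [0, 0, 40], [0, 0, 16], [0, 0, 5], [0, 0, 3], [0, 0, 0], [0, 0, 0], [0, 0, 0], [0, 0, 0], [0, 0, 0], [0, 0, 0]], "roll": [0, 0, 0, 0, 0, 0, 0, 0, 0, 0, 0, 0], "gripper": [60, 60, 60, 60, 60, 60, 60, 0, 0, 0, 0, 0], "grip_force": 40}}

```text
time: 3.3
position: [503.7, -163.6, 6.1]
tool_rot: [[1.0, 0.0, 0.0], [0.0, -1.0, -0.0], [0.0, 0.0, -1.0]]
force: [-0.2, -0.3, -0.1]
grip_width: -0.005
grip_force: 0.0
```

Run:
```python
from h import *
im=robot.get_image('wrist')[:,:,::-1].copy();cv2.imwrite('pics/w2.png',im);s=robot.read_state();print(s['grip_width'],s['grip_force'])
```

```text
-0.0019482518561725398 0.0
```

View pics/w2.png

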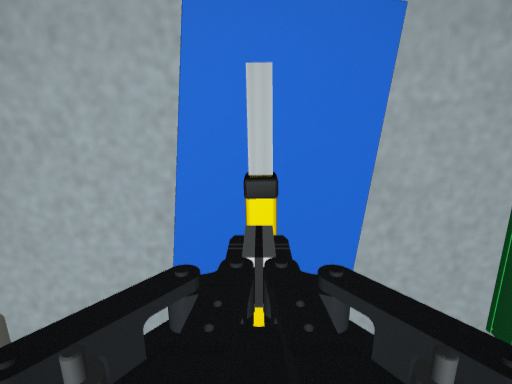

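Run:
```python
from h import *
a=robot.get_image('side')[:,:,::-1].copy();im=cv2.imread('pics/w2.png')
c1=cv2.resize(im[160:340,190:330],None,fx=3,fy=3,interpolation=cv2.INTER_CUBIC)
c2=cv2.resize(a[110:245,220:325],None,fx=3.6,fy=4,interpolation=cv2.INTER_CUBIC)
cv2.imwrite('pics/c3.png',np.hstack([c1,c2]) if c1.shape[0]==c2.shape[0] else c1)
```

```text
(no output)
```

View pics/c3.png

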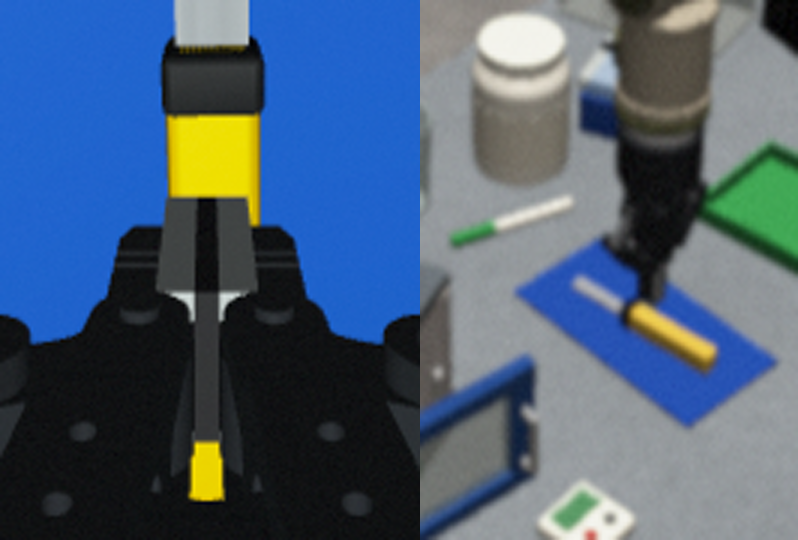

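The fingers closed above the handle: the pad tip shows at crop (207,197) with the handle passing underneath. They end about 20 mm short of the stated TCP. I'll reopen and go lower in small steps, watching the force.

>>> {"op": "play_rows", "data": {"delta_pos": [[0, 0, 0], [0, 0, 0], [0, 0, 0], [0, 0, 1], [0, 0, 1]], "roll": [0, 0, 0, 0, 0], "gripper": [50, 50, 50, 50, 50]}}

```text
time: 3.9
position: [503.6, -163.7, 3.8]
tool_rot: [[1.0, 0.0, 0.0], [0.0, -1.0, -0.0], [0.0, 0.0, -1.0]]
force: [-0.6, -0.5, 0.8]
grip_width: 0.502
grip_force: 0.0
```

>>> {"op": "play_rows", "data": {"delta_pos": [[0, 0, 1], [0, 0, 1], [0, 0, 1], [0, 0, 0]], "roll": [0, 0, 0, 0], "gripper": [50, 50, 50, 50]}}

```text
time: 4.3
position: [503.5, -163.6, 0.7]
tool_rot: [[1.0, 0.0, -0.0], [0.0, -1.0, 0.0], [-0.0, -0.0, -1.0]]
force: [-0.2, -0.3, 0.2]
grip_width: 0.497
grip_force: 0.0
```

Run:
```python
from h import *
s=robot.read_state();im=robot.get_image('wrist')[:,:,::-1].copy();print(s['position'],s['force'],s['grip_width'])
a=robot.get_image('side')[:,:,::-1].copy()
c1=cv2.resize(im[150:384,100:420],None,fx=2,fy=2,interpolation=cv2.INTER_CUBIC)[:468,:440+200]
c2=cv2.resize(a[170:235,255:295],(160,468),interpolation=cv2.INTER_CUBIC)
cv2.imwrite('pics/c4.png',np.hstack([c1,c2]))
```

```text
[ 503.52 -163.63    0.69] [-0.16 -0.26  0.24] 0.4969832656633011
```

View pics/c4.png

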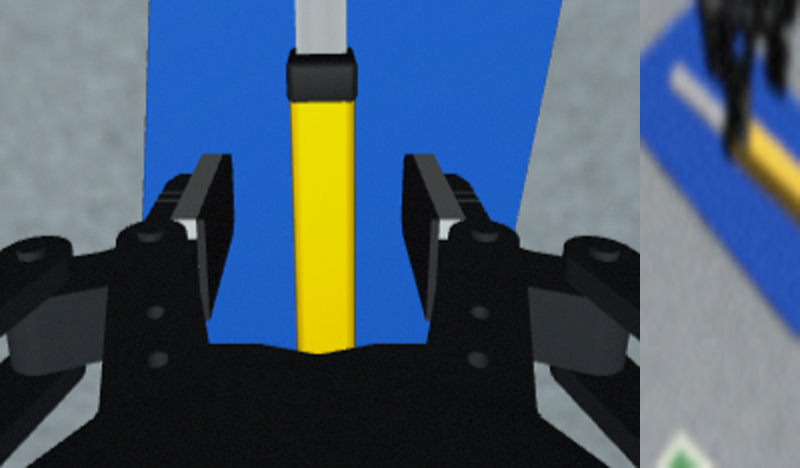

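>>> {"op": "play_rows", "data": {"delta_pos": [[0, 0, 5], [0, 0, 5], [0, 0, 4], [0, 0, 4], [0, 0, 0]], "roll": [0, 0, 0, 0, 0], "gripper": [50, 50, 50, 50, 50]}}

```text
time: 4.9
position: [503.2, -163.6, -17.8]
tool_rot: [[1.0, 0.0, -0.001], [0.0, -1.0, 0.0], [-0.001, -0.0, -1.0]]
force: [-1.0, 1.0, 0.4]
grip_width: 0.498
grip_force: 0.0
```

>>> {"op": "play_rows", "data": {"delta_pos": [[0, 1, 2], [0, 0, 2], [0, 0, 1], [0, 0, 0]], "roll": [0, 0, 0, 0], "gripper": [50, 50, 50, 50]}}

```text
time: 5.3
position: [503.6, -164.7, -22.2]
tool_rot: [[1.0, 0.0, -0.0], [0.0, -1.0, 0.0], [-0.0, -0.0, -1.0]]
force: [-0.5, -0.6, -1.3]
grip_width: 0.496
grip_force: 0.0
```

>>> {"op": "play_rows", "data": {"delta_pos": [[0, 0, 0], [0, 0, 0], [0, 0, 0], [0, 0, 0], [0, 0, 0]], "roll": [0, 0, 0, 0, 0], "gripper": [0, 0, 0, 0, 0], "grip_force": 40}}

```text
time: 5.8
position: [503.7, -164.7, -21.9]
tool_rot: [[1.0, 0.0, 0.0], [0.0, -1.0, -0.0], [0.0, 0.0, -1.0]]
force: [-1.3, -0.2, 5.5]
grip_width: 0.193
grip_force: 39.6
```

>>> {"op": "play_rows", "data": {"delta_pos": [[0, 0, -10], [0, 0, -12], [0, 0, -40], [0, 0, -40], [0, 0, -40], [0, 0, -40], [0, 0, 0], [0, 0, 0], [0, 0, 0], [0, 0, 0], [0, 0, 0], [-24, -35.3, 0], [-24, -35.3, 0], [-24, -35.3, 0], [-24, -35.3, 0], [-23, -35.1, 0], [0, 0, 0], [0, 0, 0]], "roll": [0, 0, 8.2, 8.2, 8.2, 8.2, 8.2, 8.2, 8.2, 8.2, 8.25, 0, 0, 0, 0, 0, 0, 0], "gripper": [0, 0, 0, 0, 0, 0, 0, 0, 0, 0, 0, 0, 0, 0, 0, 0, 0, 0]}}

```text
time: 7.6
position: [639.6, -0.0, 160.1]
tool_rot: [[0.28, -0.96, -0.001], [-0.96, -0.28, 0.0], [-0.001, 0.0, -1.0]]
force: [0.4, -0.4, -0.5]
grip_width: 0.195
grip_force: 39.3
```

```bash
cat >> h.py <<'E'
def tip_angle(im,s):
    "dip of the held tool from the wrist picture: fit tip & collar rows"
    T=np.array(robot.get_calibration('wrist')['tool_from_camera']);K=cam('wrist',s)[0]
    def pj(P):
        c=(np.atleast_2d(P)-T[:3,3])@T[:3,:3];q=c@K.T;return q[:,:2]/q[:,2:]
    return pj
E
python3 - <<'E'
from h import *
s=robot.read_state();im=robot.get_image('wrist')[:,:,::-1].copy();cv2.imwrite('pics/w3.png',im)
print(s['time'],s['position'],s['tool_rot'],s['grip_width'],s['joint_pos'],s['force'])
pj=tip_angle(im,s)
for th in(0,10,20,26,30):
    t=np.radians(th);f=lambda a,b:[a*np.cos(t)-b*np.sin(t)*-1*-1, -1, -36+a*np.sin(t)-b*np.cos(t)]
    print(th,pj([f(89.4,1.25),f(29.4,10)]).ravel())
col=cv2.cvtColor(im,cv2.COLOR_BGR2HSV)[40:240,250:266].mean(1)
for i in range(0,200,4):print(40+i,col[i].astype(int),end=';')
E
```

```text
7.6 [639.62  -0.04 160.09] [[ 0.28 -0.96 -0.  ]
 [-0.96 -0.28  0.  ]
 [-0.    0.   -1.  ]] 0.19545829317682303 [-0.41  0.58  0.49  1.86 -0.37  0.8  -2.58] [ 0.35 -0.37 -0.55]
0 [254.01  49.97 254.24 189.43]
10 [254.46  59.74 254.39 191.08]
20 [254.83  72.87 254.55 194.15]
26 [255.02  81.83 254.64 196.56]
30 [255.13  88.13 254.7  198.37]
40 [ 97  27 138];44 [ 97  26 139];48 [ 98  26 141];52 [ 96  17 159];56 [ 96  15 164];60 [ 96  15 164];64 [ 96  15 165];68 [ 96  15 165];72 [ 95  14 165];76 [ 96  14 165];80 [ 96  15 166];84 [ 96  14 166];88 [ 96  14 166];92 [ 96  15 166];96 [ 95  14 166];100 [ 97  14 166];104 [ 96  15 167];108 [ 96  14 167];112 [ 96  15 167];116 [ 96  15 167];120 [ 95  14 167];124 [ 94  14 166];128 [ 95  14 167];132 [ 94  14 167];136 [ 95  14 167];140 [ 95  14 167];144 [ 95  14 167];148 [ 94  14 167];152 [ 95  14 167];156 [ 96  14 167];160 [ 95  15 167];164 [ 95  14 167];168 [ 95  14 168];172 [ 95  14 167];176 [ 95  14 167];180 [ 95  14 167];184 [ 96  15 167];188 [ 25 164  36];192 [100  31  22];196 [95 15 50];200 [94 17 46];204 [95 18 43];208 [93 22 39];212 [97 25 34];216 [ 27 255 226];220 [ 27 255 226];224 [ 27 255 226];228 [ 27 255 225];232 [ 27 255 225];236 [ 27 255 226];
```

View pics/w3.png

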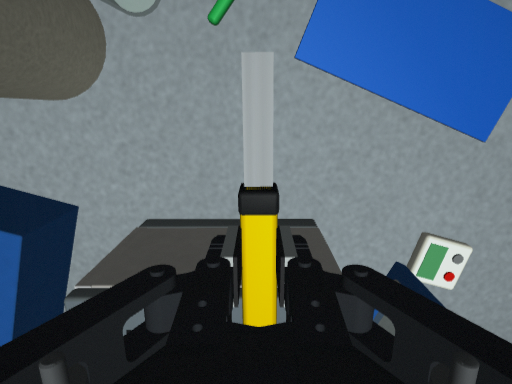

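The tool is held level: the tip is at row 50, as the model predicts. The deck edge at row 297 lies 58 mm behind the grip, as planned. I'll back the roll off slightly to stay clear of the joint 7 limit, then press the handle's rear on the deck edge to dip the blade.

>>> {"op": "play_rows", "data": {"delta_pos": [[0, 0, 10], [0, 0, 10], [0, 0, 4], [0, 0, 3], [0, 0, 3], [0, 0, 3], [0, 0, 3], [0, 0, 3], [0, 0, 3], [0, 0, 3], [0, 0, 3], [0, 0, 0]], "roll": [-6, 0, 0, 0, 0, 0, 0, 0, 0, 0, 0, 0], "gripper": [0, 0, 0, 0, 0, 0, 0, 0, 0, 0, 0, 0], "grip_force": 30}}

```text
time: 8.85
position: [641.1, -2.8, 112.5]
tool_rot: [[0.375, -0.927, 0.003], [-0.927, -0.375, -0.001], [0.002, -0.002, -1.0]]
force: [2.7, -4.1, 3.0]
grip_width: 0.193
grip_force: 41.3
```

```bash
cat >> h.py <<'E'
def dip(save=None):
    s=robot.read_state();im=robot.get_image('wrist')[:,:,::-1].copy()
    if save:cv2.imwrite(save,im)
    pj=tip_angle(im,s);hsv=cv2.cvtColor(im,cv2.COLOR_BGR2HSV).astype(int)
    y=np.nonzero((abs(hsv[:,250:266,0].mean(1)-27)<6)&(hsv[:,250:266,1].mean(1)>200))[0]
    g=im[:,246:270].astype(float).mean(1).mean(1);e=np.abs(g[4:]-g[:-4]);
    print('yellow front row',y[:1],'edge rows',[(i+2,round(e[i])) for i in range(30,190) if e[i]>12 and e[i]==e[max(0,i-5):i+6].max()])
    for th in np.arange(-8,36,4):
        t=np.radians(th);f=lambda a,b:[a*np.cos(t)+b*np.sin(t),-1,-36+a*np.sin(t)-b*np.cos(t)]
        print(th,pj([f(89.4,0),f(17.4,10)])[:,1],end=' | ')
    print(s['time'],s['position'],s['force'],s['grip_width'],s['joint_pos'])
E
python3 -c "
from h import *
dip('pics/w4.png')"
```

```text
yellow front row [215] edge rows [(81, 21), (190, 146)]
-8 [ 46.66 219.07] | -4 [ 48.   216.55] | 0 [ 50.31 214.18] | 4 [ 53.46 211.98] | 8 [ 57.31 209.96] | 12 [ 61.77 208.13] | 16 [ 66.73 206.5 ] | 20 [ 72.11 205.06] | 24 [ 77.85 203.83] | 28 [ 83.88 202.8 ] | 32 [ 90.15 201.97] | 8.85 [641.06  -2.78 112.48] [ 2.66 -4.13  2.98] 0.1933517722796474 [-0.36  0.63  0.43  1.89 -0.39  0.7  -2.46]
```

>>> {"op": "play_rows", "data": {"delta_pos": [[0, 0, 3], [0, 0, 3], [0, 0, 2], [0, 0, 0]], "roll": [0, 0, 0, 0], "gripper": [0, 0, 0, 0]}}

```text
time: 9.3
position: [640.5, -2.1, 104.1]
tool_rot: [[0.376, -0.927, 0.001], [-0.927, -0.376, -0.001], [0.001, -0.001, -1.0]]
force: [3.2, -4.6, 4.2]
grip_width: 0.194
grip_force: 41.8
```

```bash
cat >> h.py <<'E'
from scipy.optimize import least_squares
def held(theta,sx=0,pts=((89.4,0),(29.4,10),(17.4,10)),sz=0):
    t=np.radians(theta);return np.array([[(a+sx)*np.cos(t)+(b-9+sz)*np.sin(t),-1,-45+(a+sx)*np.sin(t)-(b-9+sz)*np.cos(t)] for a,b in pts])
def dip2(save=None,win=(246,270)):
    s=robot.read_state();im=robot.get_image('wrist')[:,:,::-1].copy()
    if save:cv2.imwrite(save,im)
    pj=tip_angle(im,s);hsv=cv2.cvtColor(im,cv2.COLOR_BGR2HSV).astype(int)
    y=np.nonzero((abs(hsv[:,250:266,0].mean(1)-27)<6)&(hsv[:,250:266,1].mean(1)>200))[0]
    g=im[:,win[0]:win[1]].astype(float).mean(1).mean(1);e=np.abs(g[4:]-g[:-4])
    ed=[(i+2,round(e[i])) for i in range(20,200) if e[i]>10 and e[i]==e[max(0,i-5):i+6].max()]
    big=[r for r,v in ed if v>60]
    print('yellow',y[:1],'edges',ed)
    tip=[r for r,v in ed if not big or r<big[-1]-40]
    for r in tip:
        f=lambda p:pj(held(*p))[:,1]-[r,big[-1],y[y>big[-1]][0]]
        o=least_squares(f,[20,0]);print('tip row',r,'theta,shift',o.x,'res',o.fun)
    print(s['time'],s['position'],s['force'],s['grip_width'])
E
python3 -c "
from h import *
dip2('pics/w5.png')"
```

```text
yellow [216] edges [(94, 20), (192, 146)]
tip row 94 theta,shift [27.52 -2.15] res [-0.01  0.08 -0.07]
9.3 [640.52  -2.09 104.08] [ 3.15 -4.64  4.19] 0.1937181476486178
```

>>> {"op": "play_rows", "data": {"delta_pos": [[0, 0, -10], [0, 0, -20], [0, 0, -20], [0, 0, -20], [0, 0, -19], [0, 0, 0], [0, 0, 0], [0, 0, 0], [0, 0, 0], [0, 0, 0], [0, 0, 0], [-20, -35, 0], [-20, -35, 0], [-20, -35, 0], [-20, -35, 0], [-23.4, -38.9, 0], [0, 0, 0], [0, 0, 0]], "roll": [0, -8.4, -8.4, -8.4, -8.4, -8.4, -8.4, -8.4, -8.4, -8.4, -8.4, 0, 0, 0, 0, 0, 0, 0], "gripper": [0, 0, 0, 0, 0, 0, 0, 0, 0, 0, 0, 0, 0, 0, 0, 0, 0, 0]}}

```text
time: 11.15
position: [489.6, 143.0, 193.2]
tool_rot: [[0.96, 0.281, -0.001], [0.281, -0.96, 0.0], [-0.001, -0.0, -1.0]]
force: [0.4, -0.4, -1.4]
grip_width: 0.193
grip_force: 41.2
```

Run:
```python
from h import *
import pickle
dip2()
s=robot.read_state();im=robot.get_image('wrist')[:,:,::-1].copy();cv2.imwrite('pics/w6.png',im);pickle.dump(s,open('s6.pkl','wb'))
print(s['position'],s['tool_rot'][:,0])
cv2.imwrite('pics/w6b.png',cv2.resize(im[0:300,60:460],None,fx=2,fy=2,interpolation=cv2.INTER_CUBIC))
```

```text
yellow [216] edges [(55, 100), (80, 134), (91, 111), (192, 159)]
tip row 55 theta,shift [ 1.38 -1.1 ] res [-0.02 -0.44  0.48]
tip row 80 theta,shift [18.49 -2.17] res [ 0.02 -0.39  0.37]
tip row 91 theta,shift [25.59 -2.06] res [ 0.   -0.04  0.04]
11.15 [489.64 143.   193.22] [ 0.37 -0.38 -1.38] 0.1926102400778218
[490.58 142.09 193.18] [ 0.96  0.28 -0.  ]
```

View pics/w6b.png

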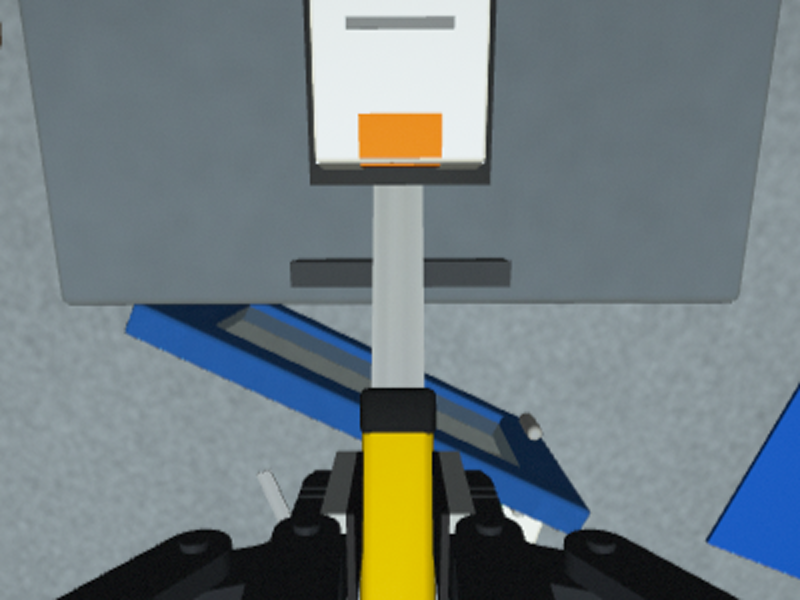

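The view shows the blade (crop u 374–424) centred on the cover, orange mark and rail (u 400), with the tip at row ~92. Next I'll compute how far to advance.

Run:
```python
from h import *
import pickle
s=pickle.load(open('s6.pkl','rb'));C=cam('wrist',s);R=np.array(s['tool_rot'])
for n,u,v,z,xi in[('deck front',400,302,160,-100),('rail inner top',320,260,178,-84),('rail inner topR',480,260,178,-84),('cover front top',340,164,186,-55),('cover front topR',460,164,186,-55),('railL',291,262,178,35),('railR',511,262,178,-35)]:
    P=ray(C,[[60+u/2,v/2]],z)[0];q=R.T@(P-s['position']);print(n,q,'axis inc x',xi-q[0])
for th in(25.6,26):print(held(th,-2.1))
```

```text
deck front [36.71  0.07 33.17] axis inc x -136.71074458388387
rail inner top [ 52.31 -25.3   15.17] axis inc x -136.30506606043602
rail inner topR [52.31 25.22 15.17] axis inc x -136.31018382488645
cover front top [ 80.24 -17.58   7.17] axis inc x -135.23505576450552
cover front topR [80.24 17.34  7.17] axis inc x -135.2382562925433
railL [ 51.68 -34.49  15.17] axis inc x -16.68344765998235
railR [51.69 35.04 15.17] axis inc x -86.6905050608107
[[ 74.84  -1.     0.84]
 [ 25.05  -1.   -34.11]
 [ 14.23  -1.   -39.29]]
[[ 74.52  -1.     1.36]
 [ 24.98  -1.   -33.93]
 [ 14.19  -1.   -39.19]]
```

>>> {"op": "play_rows", "data": {"delta_pos": [[1, 0, 8], [1, 0, 8], [0.5, 0, 5], [0, 0, 2.9], [0, 0, 0], [2, 0, 1], [2, 0, 1], [2, 0, 1], [0, 0, 0]], "roll": [0, 0, 0, 0, 0, 0, 0, 0, 0], "gripper": [0, 0, 0, 0, 0, 0, 0, 0, 0]}}

```text
time: 12.15
position: [499.2, 144.3, 165.9]
tool_rot: [[0.96, 0.278, 0.0], [0.278, -0.96, 0.0], [0.0, -0.0, -1.0]]
force: [-0.0, -0.4, 0.1]
grip_width: 0.196
grip_force: 41.2
```

Run:
```python
from h import *
s=robot.read_state();im=robot.get_image('wrist')[:,:,::-1].copy();cv2.imwrite('pics/w7.png',im);a=robot.get_image('side')[:,:,::-1].copy();cv2.imwrite('pics/s7.png',a)
print(s['time'],s['position'],s['force'])
cv2.imwrite('pics/c7.png',cv2.resize(im[0:250,150:370],(528,600),interpolation=cv2.INTER_CUBIC))
```

```text
12.15 [499.19 144.31 165.88] [-0.04 -0.44  0.08]
```

View pics/c7.png

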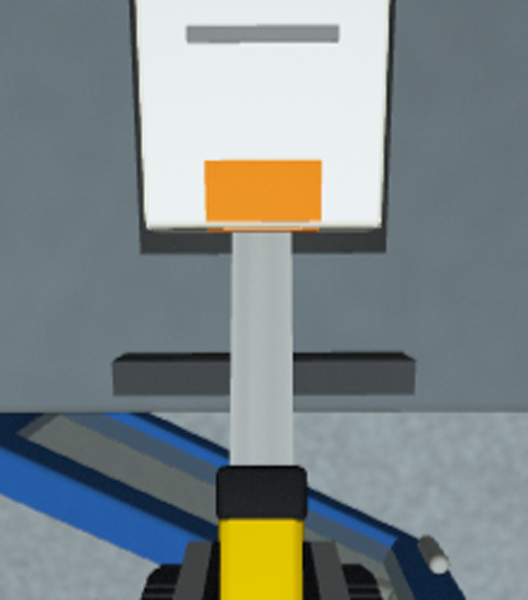

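The blade now runs under the cover's front edge at crop (262,232), centred in the notch, with no contact force. I'll advance a bit more and start levering over the rail.

>>> {"op": "play_rows", "data": {"delta_pos": [[2, 0, 1], [2, 0, 1], [1, 0, 0.4], [0, 0, 0], [-1.8, 0, 2], [-1.8, 0, 2.1], [-1.5, 0, 1.8], [-1.5, 0, 1.8], [0, 0, 0]], "roll": [0, 0, 0, 0, 0, 0, 0, 0, 0], "gripper": [0, 0, 0, 0, 0, 0, 0, 0, 0], "grip_force": 40}}

```text
time: 13.15
position: [498.7, 144.2, 156.5]
tool_rot: [[0.961, 0.278, 0.003], [0.278, -0.961, 0.001], [0.003, -0.0, -1.0]]
force: [2.5, 0.3, 5.6]
grip_width: 0.197
grip_force: 43.0
```

```bash
cat >> h.py <<'E'
def look(save):
    s=robot.read_state();im=robot.get_image('wrist')[:,:,::-1].copy();cv2.imwrite(save,im);C=cam('wrist',s);R=np.array(s['tool_rot'])
    pj=tip_angle(im,s);hsv=cv2.cvtColor(im,cv2.COLOR_BGR2HSV).astype(int)
    y=np.nonzero((abs(hsv[:,250:266,0].mean(1)-27)<5)&(hsv[:,250:266,1].mean(1)>200)&(np.arange(384)>150))[0]
    g=im[:,250:266].astype(float).mean(1).mean(1);e=np.abs(g[4:]-g[:-4])
    ed=[(i+2,round(e[i])) for i in range(0,215) if e[i]>10 and e[i]==e[max(0,i-5):i+6].max()]
    col=[r for r,v in ed if v>60 and 165<r<y[0]-8]
    print('yellow',y[:1],'edges',ed)
    if col:
        o=least_squares(lambda p:pj(held(p[0],p[1]))[1:,1]-[col[-1],y[0]],[10,-2]);print('theta,shift',o.x,o.fun)
        o=least_squares(lambda p:pj(held(p[0],-2.1))[1:,1]-[col[-1],y[0]],[10]);print('theta (shift -2.1)',o.x,o.fun)
    m=(hsv[:,:,0]>5)&(hsv[:,:,0]<19)&(hsv[:,:,1]>150)&(hsv[:,:,2]>120);v,u=np.nonzero(m)
    if len(u)>50:print('orange u',np.percentile(u,[2,98]),'v',np.percentile(v,[2,98]))
    print(s['time'],s['position'],s['force'],s['grip_width'],s['grip_force'])
E
python3 -c "
from h import *
im=cv2.imread('pics/w7.png');h=cv2.cvtColor(im,cv2.COLOR_BGR2HSV).astype(int);v,u=np.nonzero((h[:,:,0]>5)&(h[:,:,0]<19)&(h[:,:,1]>150)&(h[:,:,2]>120));print(np.percentile(u,[2,98]),np.percentile(v,[2,98]))
look('pics/w8.png')"
```

```text
[236. 282.] [67. 95.]
yellow [214] edges [(2, 96), (9, 96), (61, 100), (92, 80), (189, 158), (214, 109)]
theta,shift [14.31 -0.9 ] [ 0. -0.]
theta (shift -2.1) [19.24] [2.48 2.18]
orange u [235. 283.] v [63. 93.]
13.15 [498.69 144.16 156.49] [2.5  0.34 5.57] 0.19706580101429935 42.98309147357941
```

>>> {"op": "play_rows", "data": {"delta_pos": [[-1.5, 0, 1.9], [-1.5, 0, 1.9], [-1, 0, 2.1], [-1, 0, 2.2], [0, 0, 0]], "roll": [0, 0, 0, 0, 0], "gripper": [0, 0, 0, 0, 0]}}

```text
time: 13.7
position: [494.3, 142.9, 148.8]
tool_rot: [[0.961, 0.278, 0.004], [0.278, -0.961, 0.001], [0.004, -0.0, -1.0]]
force: [2.4, -0.3, 8.8]
grip_width: 0.198
grip_force: 44.7
```

```bash
python3 -c "
from h import *
look('pics/w9.png')"
```

```text
yellow [212] edges [(43, 105), (78, 142), (186, 164), (213, 114)]
theta,shift [6.67 0.74] [ 0.39 -0.4 ]
theta (shift -2.1) [19.04] [5.47 4.19]
orange u [232. 285.] v [45. 79.]
13.7 [494.32 142.86 148.78] [ 2.38 -0.26  8.78] 0.1981580891280211 44.69659388065338
```

>>> {"op": "play_rows", "data": {"delta_pos": [[-0.5, 0, 2], [-0.5, 0, 2], [-0.5, 0, 2], [0, 0, 0]], "roll": [0, 0, 0, 0], "gripper": [0, 0, 0, 0]}}

```text
time: 14.15
position: [491.4, 142.0, 142.2]
tool_rot: [[0.961, 0.278, 0.001], [0.278, -0.961, 0.0], [0.001, -0.0, -1.0]]
force: [-1.5, -0.2, 6.4]
grip_width: 0.194
grip_force: 45.3
```

```bash
python3 -c "
from h import *
look('pics/w10.png')"
```

```text
yellow [212] edges [(25, 114), (59, 97), (67, 153), (183, 163), (212, 120)]
theta,shift [6.04 1.52] [ 1.85 -1.9 ]
theta (shift -2.1) [18.52] [8.46 4.22]
orange u [230. 288.] v [27. 67.]
14.15 [491.37 141.95 142.17] [-1.48 -0.18  6.44] 0.19449186665068782 45.33092200756073
```

```bash
cat > ow.py <<'E'
from h import *
import sys
for n in sys.argv[1:]:
    im=cv2.imread(f'pics/{n}.png').astype(float);sat=im[:,:,2]-im[:,:,0]
    out=[]
    for v in range(0,110,3):
        r=sat[v];i=np.nonzero(r[180:340]>110)[0]
        if len(i)>20:
            a,b=i[0]+180,i[-1]+180
            A=a-(r[a]-110)/(r[a]-r[a-1]);B=b+(r[b]-110)/(r[b]-r[b+1]);out.append((v,round(A,1),round(B-A,1)))
    print(n,out)
E
python3 ow.py w7 w8 w9 w10
```

```text
w7 [(69, np.float64(234.8), np.float64(48.6)), (72, np.float64(234.8), np.float64(48.6)), (75, np.float64(234.8), np.float64(48.6)), (78, np.float64(235.2), np.float64(48.1)), (81, np.float64(235.2), np.float64(48.1)), (84, np.float64(235.2), np.float64(48.1)), (87, np.float64(235.3), np.float64(48.0)), (90, np.float64(235.5), np.float64(47.8))]
w8 [(63, np.float64(233.2), np.float64(52.0)), (66, np.float64(233.4), np.float64(51.6)), (69, np.float64(233.4), np.float64(51.6)), (72, np.float64(233.5), np.float64(51.6)), (75, np.float64(233.6), np.float64(51.5)), (78, np.float64(233.5), np.float64(51.4)), (81, np.float64(233.6), np.float64(51.1)), (84, np.float64(233.6), np.float64(51.1)), (87, np.float64(233.8), np.float64(50.9)), (93, np.float64(235.2), np.float64(48.5))]
w9 [(45, np.float64(230.5), np.float64(56.6)), (48, np.float64(230.5), np.float64(56.6)), (51, np.float64(230.8), np.float64(56.4)), (54, np.float64(230.8), np.float64(56.3)), (57, np.float64(230.8), np.float64(56.4)), (60, np.float64(230.9), np.float64(56.2)), (63, np.float64(231.2), np.float64(55.5)), (66, np.float64(231.2), np.float64(55.5)), (69, np.float64(231.2), np.float64(55.5)), (72, np.float64(231.4), np.float64(55.3))]
w10 [(27, np.float64(228.5), np.float64(61.8)), (30, np.float64(228.1), np.float64(62.2)), (33, np.float64(228.1), np.float64(62.0)), (36, np.float64(228.1), np.float64(62.0)), (39, np.float64(228.1), np.float64(62.0)), (42, np.float64(228.4), np.float64(61.8)), (45, np.float64(228.4), np.float64(61.8)), (48, np.float64(228.4), np.float64(61.8)), (51, np.float64(228.4), np.float64(61.7)), (54, np.float64(228.5), np.float64(61.2)), (57, np.float64(228.5), np.float64(61.2)), (66, np.float64(230.6), np.float64(57.8))]
```

>>> {"op": "play_rows", "data": {"delta_pos": [[-0.3, 0, 2], [-0.2, 0, 1.5], [0, 0, 0]], "roll": [0, 0, 0], "gripper": [0, 0, 0]}}

```text
time: 14.5
position: [490.4, 141.7, 138.5]
tool_rot: [[0.961, 0.278, 0.0], [0.278, -0.961, 0.0], [0.0, -0.0, -1.0]]
force: [-2.0, -0.1, 6.2]
grip_width: 0.194
grip_force: 45.8
```

```bash
python3 -c "
from h import *
look('pics/w11.png')"; python3 ow.py w11
```

```text
yellow [184] edges [(15, 119), (50, 109), (59, 171), (66, 126), (183, 129), (213, 122)]
orange u [228. 290.] v [16. 60.]
14.5 [490.39 141.65 138.52] [-1.96 -0.1   6.22] 0.19384182362444408 45.78663647174835
w11 [(18, np.float64(225.7), np.float64(66.5)), (21, np.float64(225.8), np.float64(66.4)), (24, np.float64(226.1), np.float64(66.1)), (27, np.float64(226.1), np.float64(66.1)), (30, np.float64(226.1), np.float64(66.1)), (33, np.float64(226.1), np.float64(66.1)), (36, np.float64(226.1), np.float64(66.1)), (39, np.float64(226.3), np.float64(65.8)), (42, np.float64(226.4), np.float64(65.8)), (45, np.float64(226.4), np.float64(65.4)), (48, np.float64(226.4), np.float64(65.4)), (60, np.float64(228.4), np.float64(55.3))]
```

>>> {"op": "play_rows", "data": {"delta_pos": [[-3, 0, 0], [-3, 0, 0], [-4, 0, 0], [-5, 0, 0], [-5, 0, 0], [0, 0, -5], [0, 0, -5], [0, 0, 0]], "roll": [0, 0, 0, 0, 0, 0, 0, 0], "gripper": [0, 0, 0, 0, 0, 0, 0, 0]}}

```text
time: 15.35
position: [471.2, 136.1, 148.7]
tool_rot: [[0.961, 0.278, -0.0], [0.278, -0.961, -0.0], [-0.0, -0.0, -1.0]]
force: [-0.2, 0.4, -0.4]
grip_width: 0.199
grip_force: 44.9
```

```bash
python3 -c "
from h import *
look('pics/w12.png')"; python3 ow.py w12
```

```text
yellow [184] edges [(9, 166), (43, 119), (184, 141), (212, 118)]
orange u [231. 288.] v [ 9. 10.]
15.35 [471.21 136.07 148.72] [-0.17  0.41 -0.35] 0.19857523232007196 44.87399876117706
w12 [(9, np.float64(229.7), np.float64(59.3))]
```

The cover stands at about 10 mm of lift with the tool withdrawn, so the clips are off. I'll take the tool back to the mat.

>>> {"op": "play_rows", "data": {"delta_pos": [[0, 0, -15], [0, 0, -15], [0, 0, -15], [4.7, 43, 0], [4.7, 43, 0], [4.7, 43, 0], [4.7, 43, 0], [4.7, 43, 0], [4.7, 43, 0], [4.5, 42.8, 0], [0, 0, 45], [0, 0, 45], [0, 0, 45], [0, 0, 43], [0, 0, 0], [0, 0, 0]], "roll": [0, 8.1, 8.05, 0, 0, 0, 0, 0, 0, 0, 0, 0, 0, 0, 0, 0], "gripper": [0, 0, 0, 0, 0, 0, 0, 0, 0, 0, 0, 0, 0, 0, 0, 0]}}

```text
time: 17.0
position: [503.5, -164.7, 15.2]
tool_rot: [[1.0, -0.0, -0.002], [-0.0, -1.0, 0.0], [-0.002, -0.0, -1.0]]
force: [0.0, -0.5, -0.3]
grip_width: 0.2
grip_force: 44.8
```

Run:
```python
from h import *
s=robot.read_state();im=robot.get_image('wrist')[:,:,::-1].copy();cv2.imwrite('pics/w13.png',im)
h=cv2.cvtColor(im,cv2.COLOR_BGR2HSV).astype(int);pj=tip_angle(im,s)
q=rect(im,(105,120,60),(130,255,255),(0,0,512,230));P=ray(cam('wrist',s),q,4)[:,:2].astype(np.float32);print('mat',cv2.minAreaRect(P))
g=im[:,252:264].astype(float).mean(1).mean(1);e=np.abs(g[4:]-g[:-4])
print([(i+2,round(e[i])) for i in range(0,225) if e[i]>10 and e[i]==e[max(0,i-5):i+6].max()])
o=least_squares(lambda p:pj(held(p[0],p[1],sz=p[2]))[:,1]-[43,184,212],[0,0,0]);print(o.x,o.fun)
print(s['time'],s['position'],s['tool_rot'][:,0],s['force'])
```

```text
mat ((557.1396484375, -175.157470703125), (119.48854064941406, 146.79843139648438), 84.158935546875)
[(41, 61), (184, 135), (212, 116)]
[ 8.01  2.88 13.9 ] [ 0. -0.  0.]
17.0 [ 503.53 -164.66   15.18] [ 1. -0. -0.] [ 0.03 -0.47 -0.35]
```

>>> {"op": "play_rows", "data": {"delta_pos": [[0, 0, 10], [0, 0, 8], [0, 0, 4], [0, 0, 3], [0, 0, 0]], "roll": [0, 0, 0, 0, 0], "gripper": [0, 0, 0, 0, 0], "grip_force": 20}}

```text
time: 17.55
position: [504.1, -164.6, -9.9]
tool_rot: [[1.0, 0.0, -0.0], [0.0, -1.0, 0.0], [-0.0, -0.0, -1.0]]
force: [-0.2, 0.4, -1.1]
grip_width: 0.198
grip_force: 44.8
```

>>> {"op": "play_rows", "data": {"delta_pos": [[0, 0, 2], [0, 0, 2], [0, 0, 1.5], [0, 0, 0]], "roll": [0, 0, 0, 0], "gripper": [0, 0, 0, 0]}}

```text
time: 17.95
position: [504.0, -164.6, -15.4]
tool_rot: [[1.0, 0.0, -0.0], [0.0, -1.0, 0.0], [-0.0, -0.0, -1.0]]
force: [-0.7, 0.3, -0.5]
grip_width: 0.198
grip_force: 44.8
```

>>> {"op": "play_rows", "data": {"delta_pos": [[0, 0, 1.5], [0, 0, 1.5], [0, 0, 1], [0, 0, 0]], "roll": [0, 0, 0, 0], "gripper": [0, 0, 0, 0]}}

```text
time: 18.35
position: [504.1, -164.6, -19.4]
tool_rot: [[1.0, 0.0, -0.0], [0.0, -1.0, 0.0], [-0.0, -0.0, -1.0]]
force: [0.0, 0.0, -0.7]
grip_width: 0.198
grip_force: 44.8
```

Run:
```python
from h import *
s=robot.read_state();im=robot.get_image('wrist')[:,:,::-1].copy();cv2.imwrite('pics/w14.png',im)
g=im[:,252:264].astype(float).mean(1).mean(1);e=np.abs(g[4:]-g[:-4])
print([(i+2,round(e[i])) for i in range(0,225) if e[i]>10 and e[i]==e[max(0,i-5):i+6].max()])
print(s['position'],s['force'],s['ft_torque'])
```

```text
[(43, 65), (184, 132), (212, 118)]
[ 504.06 -164.61  -19.4 ] [ 0.05  0.01 -0.73] [-0.01 -0.03  0.04]
```

>>> {"op": "play_rows", "data": {"delta_pos": [[0, 0, 1], [0, 0, 1], [0, 0, 0]], "roll": [0, 0, 0], "gripper": [0, 0, 0]}}

```text
time: 18.7
position: [504.1, -164.6, -21.4]
tool_rot: [[1.0, 0.0, -0.0], [0.0, -1.0, 0.0], [-0.0, -0.0, -1.0]]
force: [-0.4, 0.3, -0.7]
grip_width: 0.195
grip_force: 44.8
```

>>> {"op": "play_rows", "data": {"delta_pos": [[0, 0, 1], [0, 0, 0]], "roll": [0, 0], "gripper": [0, 0]}}

```text
time: 18.9
position: [504.1, -164.6, -22.4]
tool_rot: [[1.0, 0.0, -0.0], [0.0, -1.0, 0.0], [-0.0, -0.0, -1.0]]
force: [-0.3, -0.7, -1.0]
grip_width: 0.197
grip_force: 44.8
```

>>> {"op": "play_rows", "data": {"delta_pos": [[0, 0, 1], [0, 0, 0]], "roll": [0, 0], "gripper": [0, 0]}}

```text
time: 19.1
position: [504.1, -164.6, -23.3]
tool_rot: [[1.0, 0.0, -0.0], [0.0, -1.0, 0.0], [-0.0, -0.0, -1.0]]
force: [0.2, -0.7, -0.6]
grip_width: 0.194
grip_force: 44.8
```

>>> {"op": "play_rows", "data": {"delta_pos": [[0, 0, 1], [0, 0, 0]], "roll": [0, 0], "gripper": [0, 0]}}

```text
time: 19.3
position: [504.1, -164.6, -24.3]
tool_rot: [[1.0, 0.0, -0.0], [0.0, -1.0, 0.0], [-0.0, -0.0, -1.0]]
force: [0.2, -0.3, -0.5]
grip_width: 0.197
grip_force: 44.8
```

Run:
```python
from h import *
s=robot.read_state();im=robot.get_image('side')[:,:,::-1].copy();cv2.imwrite('pics/s14.png',im)
print(s['position'],s['force'],s['ft_torque'])
# handle outline in side view: lower edge of yellow vs model
m=cv2.inRange(cv2.cvtColor(im,cv2.COLOR_BGR2HSV),(18,130,90),(35,255,255));n,l,st,ce=cv2.connectedComponentsWithStats(m);print(st[1:],ce[1:])
i0=cv2.imread('pics/side0.png');m=cv2.inRange(cv2.cvtColor(i0,cv2.COLOR_BGR2HSV),(18,130,90),(35,255,255));n,l0,st,ce=cv2.connectedComponentsWithStats(m);print(st[1:],ce[1:])
```

```text
[ 504.1  -164.6   -24.34] [ 0.23 -0.3  -0.48] [-0.01  0.    0.  ]
[[418  92   5   6  23]
 [284 188  17  14  94]
 [333 216  11  13  55]] [[419.96  94.26]
 [291.61 194.78]
 [337.75 221.69]]
[[418  92   5   6  22]
 [278 186  24  16 127]
 [333 216  11  13  55]] [[419.91  94.36]
 [289.2  193.46]
 [337.75 221.69]]
```

>>> {"op": "play_rows", "data": {"delta_pos": [[0, 0, 1], [0, 0, 0]], "roll": [0, 0], "gripper": [0, 0]}}

```text
time: 19.55
position: [504.3, -164.7, -25.1]
tool_rot: [[1.0, 0.0, 0.0], [0.0, -1.0, -0.0], [0.0, 0.0, -1.0]]
force: [-0.1, -0.2, 3.0]
grip_width: 0.197
grip_force: 45.3
```

>>> {"op": "play_rows", "data": {"delta_pos": [[0, 0, 1], [0, 0, 0]], "roll": [0, 0], "gripper": [0, 0]}}

```text
time: 19.75
position: [504.3, -164.6, -25.4]
tool_rot: [[1.0, 0.0, 0.001], [0.0, -1.0, -0.0], [0.001, 0.0, -1.0]]
force: [-0.6, 1.4, 12.6]
grip_width: 0.197
grip_force: 46.7
```

>>> {"op": "play_rows", "data": {"delta_pos": [[0, 0, 1], [0, 0, 0]], "roll": [0, 0], "gripper": [0, 0]}}

```text
time: 19.95
position: [504.4, -164.7, -25.4]
tool_rot: [[1.0, -0.0, 0.001], [-0.0, -1.0, -0.0], [0.001, 0.0, -1.0]]
force: [-3.2, 1.2, 29.0]
grip_width: 0.195
grip_force: 48.5
```

>>> {"op": "play_rows", "data": {"delta_pos": [[0, 0, -2], [0, 0, 0], [0, 0, 0], [0, 0, 0], [0, 0, 0], [0, 0, 0]], "roll": [0, 0, 0, 0, 0, 0], "gripper": [0, 0, 50, 50, 50, 50]}}

```text
time: 20.55
position: [504.0, -164.6, -25.5]
tool_rot: [[1.0, 0.0, -0.0], [0.0, -1.0, 0.0], [-0.0, -0.0, -1.0]]
force: [0.2, 0.1, -0.4]
grip_width: 0.502
grip_force: 0.0
```

>>> {"op": "play_rows", "data": {"delta_pos": [[0, 0, -20], [0, 0, -45], [0, 0, -45], [0, 0, -45], [0, 0, 0], [0, 0, 0]], "roll": [0, 0, 0, 0, 0, 0], "gripper": [50, 50, 50, 50, 50, 50]}}

```text
time: 21.15
position: [504.7, -164.6, 130.8]
tool_rot: [[1.0, 0.0, 0.002], [0.0, -1.0, -0.0], [0.002, 0.0, -1.0]]
force: [-0.4, 0.2, -1.0]
grip_width: 0.501
grip_force: 0.0
```

Run:
```python
from h import *
s=robot.read_state();im=robot.get_image('wrist')[:,:,::-1].copy();cv2.imwrite('pics/w15.png',im)
C=cam('wrist',s);print(s['time'],s['position'],s['grip_width'])
n,l,st,ce=cv2.connectedComponentsWithStats(cv2.inRange(cv2.cvtColor(im,cv2.COLOR_BGR2HSV),(20,150,100),(35,255,255)));print(st[1:])
i=1+np.argmax(st[1:,4]);v,u=np.nonzero(l==i);P=ray(C,np.c_[u,v],24)[:,:2].astype(np.float32);print('handle',cv2.minAreaRect(P))
t=robot.get_image('top')[:,:,::-1].copy();cv2.imwrite('pics/t15.png',t)
q=rect(t,(20,150,120),(35,255,255),(295,160,330,240));P=ray(cam('top'),q,24)[:,:2].astype(np.float32);print(cv2.minAreaRect(P))
```

```text
21.15 [ 504.68 -164.62  130.81] 0.501198569517886
[[ 250  159   18   85 1465]]
handle ((480.8562316894531, -164.12277221679688), (17.02463150024414, 86.7900390625), 89.61284637451172)
((0.0, 0.0), (0.0, 0.0), 0.0)
```

>>> {"op": "play_rows", "data": {"delta_pos": [[0, 0, -35], [0, 0, -35], [24.2, -37.3, 0], [24.2, -37.3, 0], [24.2, -37.3, 0], [24.2, -37.3, 0], [24.2, -37.3, 0], [24.2, -37.3, 0], [24.2, -37.3, 0], [24.2, -37.3, 0], [0, 0, 0], [0, 0, 0]], "roll": [-8.1, -8.1, 0, 0, 0, 0, 0, 0, 0, 0, 0, 0], "gripper": [100, 100, 100, 100, 100, 100, 100, 100, 100, 100, 100, 100]}}

```text
time: 22.45
position: [605.8, 176.8, 197.3]
tool_rot: [[0.96, 0.281, -0.004], [0.281, -0.96, -0.001], [-0.004, 0.0, -1.0]]
force: [0.8, -0.3, 0.6]
grip_width: 0.994
grip_force: 0.0
```

Run:
```python
from h import *
s=robot.read_state();im=robot.get_image('wrist')[:,:,::-1].copy();cv2.imwrite('pics/w16.png',im)
C=cam('wrist',s);R=np.array(s['tool_rot']);print(s['time'],s['position'],R[:,0],s['grip_width'])
h=cv2.cvtColor(im,cv2.COLOR_BGR2HSV)
n,l,st,ce=cv2.connectedComponentsWithStats(cv2.inRange(h,(0,0,185),(180,40,255)))
for i in range(1,n):
    if st[i,4]>800:
        v,u=np.nonzero(l==i);q=np.c_[u,v].astype(np.float32);print(st[i],cv2.minAreaRect(q),cv2.boxPoints(cv2.minAreaRect(q)).round())
        for r in range(st[i,1]+5,st[i,1]+st[i,3],15):
            w=u[v==r];
            if len(w):print(r,w.min(),w.max(),end=' ; ')
v,u=np.nonzero(cv2.inRange(h,(5,150,120),(19,255,255)));print('orange',u.min(),u.max(),v.min(),v.max())
```

```text
22.45 [605.8  176.8  197.35] [ 0.96  0.28 -0.  ] 0.9938984445468658
[ 223  147   78  121 7656] ((261.5, 207.0), (120.0, 77.0), 90.0) [[223. 147.]
 [300. 147.]
 [300. 267.]
 [223. 267.]]
152 223 300 ; 167 223 300 ; 182 223 299 ; 197 223 299 ; 212 224 299 ; 227 224 299 ; 242 224 298 ; 257 224 298 ; orange 244 279 250 267
```

>>> {"op": "play_rows", "data": {"delta_pos": [[0, 0.9, 20], [0, 0, 20], [0, 0, 12], [0, 0, 8], [0, 0, 5], [0, 0, 0], [0, 0, 0]], "roll": [0, 0, 0, 0, 0, 0, 0], "gripper": [100, 100, 100, 100, 100, 100, 100], "grip_force": 30}}

```text
time: 23.2
position: [607.3, 175.1, 135.2]
tool_rot: [[0.96, 0.279, 0.001], [0.279, -0.96, 0.0], [0.001, -0.0, -1.0]]
force: [-0.3, 0.6, 0.3]
grip_width: 0.998
grip_force: 0.0
```

>>> {"op": "play_rows", "data": {"delta_pos": [[0, 0, 2], [0, 0, 2], [0, 0, 0], [0, 0, 0], [0, 0, 0], [0, 0, 0], [0, 0, 0]], "roll": [0, 0, 0, 0, 0, 0, 0], "gripper": [100, 100, 75, 65, 0, 0, 0], "grip_force": 30}}

```text
time: 23.9
position: [607.1, 175.1, 131.0]
tool_rot: [[0.96, 0.279, 0.0], [0.279, -0.96, 0.0], [0.0, -0.0, -1.0]]
force: [-0.9, -1.0, 2.8]
grip_width: 0.577
grip_force: 35.1
```

The cover is gripped at about 49 mm. I'll lift it straight up.

>>> {"op": "play_rows", "data": {"delta_pos": [[0, 0, -4], [0, 0, -6], [0, 0, -10], [0, 0, -15], [0, 0, -20], [0, 0, -20], [0, 0, 0], [0, 0, 0]], "roll": [0, 0, 0, 0, 0, 0, 0, 0], "gripper": [0, 0, 0, 0, 0, 0, 0, 0]}}

```text
time: 24.7
position: [607.1, 175.1, 206.3]
tool_rot: [[0.96, 0.279, 0.001], [0.279, -0.96, 0.0], [0.001, -0.0, -1.0]]
force: [0.4, 0.0, -0.9]
grip_width: 0.578
grip_force: 34.8
```

Run:
```python
from h import *
s=robot.read_state();im=robot.get_image('wrist')[:,:,::-1].copy();cv2.imwrite('pics/w17.png',im)
C=cam('wrist',s);print(s['time'],s['position'],s['grip_width'],s['grip_force'],s['force'],s['joint_pos'])
h=cv2.cvtColor(im,cv2.COLOR_BGR2HSV);n,l,st,ce=cv2.connectedComponentsWithStats(cv2.inRange(h,(0,0,185),(180,40,255)))
for i in range(1,n):
    if st[i,4]>800:print('white',st[i])
v,u=np.nonzero(cv2.inRange(h,(5,150,120),(19,255,255)));print('orange',u.min(),u.max(),v.min(),v.max())
t=cv2.imread('pics/t15.png')
# tray, inner floor refine from top + side views
for n,f in(('top','pics/top0.png'),('side','pics/side0.png')):
    im=cv2.imread(f);w=(350,175,410,240) if n=='top' else (290,140,360,185)
    q=rect(im,(50,100,40),(78,255,255),w);hull=cv2.minAreaRect(ray(cam(n),q,22 if n=='top' else 11)[:,:2].astype(np.float32));print(n,hull,cv2.boxPoints(hull))
```

```text
24.7 [607.12 175.1  206.28] 0.5780569142266068 34.76876199245453 [ 0.38  0.04 -0.92] [-0.41  0.47  0.06  1.82 -0.04  0.85 -1.62]
white [  200   167   118   155 15294]
orange 232 285 318 326
top ((496.72113037109375, -388.4361572265625), (157.78689575195312, 133.1614532470703), 0.7418959736824036) [[ 416.97 -322.88]
 [ 418.7  -456.03]
 [ 576.47 -453.99]
 [ 574.75 -320.84]]
side ((500.0420837402344, -395.3514709472656), (166.984375, 144.60491943359375), 0.4993739128112793) [[ 415.92 -323.78]
 [ 417.18 -468.38]
 [ 584.16 -466.92]
 [ 582.9  -322.32]]
```

>>> {"op": "play_rows", "data": {"delta_pos": [[0, 0, 0], [0, 0, 0], [-8.4, 43.5, 0], [-8.4, 43.5, 0], [-8.4, 43.5, 0], [-8.4, 43.5, 0], [-8.4, 43.5, 0], [-8.4, 43.5, 0], [-8.4, 43.5, 0], [-8.4, 43.5, 0], [-8.4, 43.5, 0], [-8.4, 43.5, 0], [-8.4, 43.5, 0], [-8.4, 43.5, 0], [-8.4, 43.5, 0], [0, 0, 30], [0, 0, 40], [0, 0, 40], [0, 0, 0], [0, 0, 0]], "roll": [8.1, 8.1, 0, 0, 0, 0, 0, 0, 0, 0, 0, 0, 0, 0, 0, 0, 0, 0, 0, 0], "gripper": [0, 0, 0, 0, 0, 0, 0, 0, 0, 0, 0, 0, 0, 0, 0, 0, 0, 0, 0, 0]}}

```text
time: 26.75
position: [497.4, -390.2, 95.3]
tool_rot: [[1.0, 0.0, -0.002], [0.0, -1.0, 0.001], [-0.002, -0.001, -1.0]]
force: [0.3, -0.9, -0.1]
grip_width: 0.578
grip_force: 34.7
```

Run:
```python
from h import *
s=robot.read_state();im=robot.get_image('wrist')[:,:,::-1].copy();cv2.imwrite('pics/w18.png',im)
C=cam('wrist',s);print(s['time'],s['position'],s['tool_rot'][:,0],s['grip_width'],s['grip_force'],s['force'])
q=rect(im,(50,100,40),(78,255,255),(0,0,512,384));print('px',q.min(0),q.max(0))
for r in(40,60,80,100,120,150,180,210):
    w=q[q[:,1]==r,0]
    if len(w):P=ray(C,[[w.min(),r],[w.max(),r]],22);print(r,w.min(),w.max(),P[:,:2].ravel())
for c in(130,160,190,320,350,380):
    w=q[q[:,0]==c,1]
    if len(w):print('col',c,w.min(),w.max(),ray(C,[[c,w.min()],[c,w.max()]],22)[:,:2].ravel())
```

```text
26.75 [ 497.38 -390.23   95.26] [ 1.  0. -0.] 0.5777080591081889 34.66156795620918 [ 0.33 -0.92 -0.13]
px [178  91] [340 237]
100 179 339 [ 569.26 -325.88  569.27 -453.83]
120 180 338 [ 553.68 -325.62  553.7  -454.1 ]
150 182 337 [ 529.3  -325.65  529.33 -454.94]
180 185 335 [ 503.63 -326.53  503.68 -454.97]
210 187 333 [ 476.56 -326.57  476.62 -455.  ]
col 190 92 233 [ 575.35 -335.04  454.78 -327.93]
col 320 91 227 [ 576.11 -438.28  460.62 -444.42]
```

>>> {"op": "play_rows", "data": {"delta_pos": [[0, 0, 35], [0, 0, 35], [0, 0, 25], [0, 0, 10], [0, 0, 5], [0, 0, 3], [0, 0, 0], [0, 0, 0]], "roll": [0, 0, 0, 0, 0, 0, 0, 0], "gripper": [0, 0, 0, 0, 0, 0, 0, 0]}}

```text
time: 27.6
position: [498.5, -390.9, -16.0]
tool_rot: [[1.0, 0.0, 0.001], [0.0, -1.0, -0.001], [0.001, 0.001, -1.0]]
force: [-0.7, -0.5, -1.6]
grip_width: 0.577
grip_force: 34.8
```

>>> {"op": "play_rows", "data": {"delta_pos": [[0, 0, 1.5], [0, 0, 1.5], [0, 0, 0]], "roll": [0, 0, 0], "gripper": [0, 0, 0]}}

```text
time: 27.9
position: [497.8, -390.4, -20.3]
tool_rot: [[1.0, 0.0, -0.0], [0.0, -1.0, 0.0], [-0.0, -0.0, -1.0]]
force: [-1.1, -0.9, -1.1]
grip_width: 0.578
grip_force: 34.8
```

>>> {"op": "play_rows", "data": {"delta_pos": [[0, 0, 1.5], [0, 0, 1.5], [0, 0, 0]], "roll": [0, 0, 0], "gripper": [0, 0, 0]}}

```text
time: 28.2
position: [497.8, -390.3, -23.6]
tool_rot: [[1.0, 0.0, -0.0], [0.0, -1.0, 0.0], [-0.0, -0.0, -1.0]]
force: [-0.4, 0.1, -0.4]
grip_width: 0.583
grip_force: 34.8
```

>>> {"op": "play_rows", "data": {"delta_pos": [[0, 0, 1], [0, 0, 1], [0, 0, 0]], "roll": [0, 0, 0], "gripper": [0, 0, 0]}}

```text
time: 28.5
position: [497.9, -390.5, -25.1]
tool_rot: [[1.0, 0.0, 0.0], [0.0, -1.0, -0.0], [0.0, 0.0, -1.0]]
force: [-0.0, 0.0, 2.4]
grip_width: 0.58
grip_force: 35.1
```

>>> {"op": "play_rows", "data": {"delta_pos": [[0, 0, 1], [0, 0, 1], [0, 0, 0]], "roll": [0, 0, 0], "gripper": [0, 0, 0]}}

```text
time: 28.8
position: [497.2, -390.5, -26.6]
tool_rot: [[1.0, -0.0, -0.001], [-0.0, -1.0, 0.0], [-0.001, -0.0, -1.0]]
force: [-3.2, 2.0, 8.9]
grip_width: 0.579
grip_force: 36.1
```

>>> {"op": "play_rows", "data": {"delta_pos": [[0, 0, 1], [0, 0, 0]], "roll": [0, 0], "gripper": [0, 0]}}

```text
time: 29.0
position: [496.8, -390.4, -27.6]
tool_rot: [[1.0, -0.0, -0.001], [-0.0, -1.0, 0.0], [-0.001, -0.0, -1.0]]
force: [-4.8, 1.3, 10.6]
grip_width: 0.579
grip_force: 36.6
```

>>> {"op": "play_rows", "data": {"delta_pos": [[0, 0, 1], [0, 0, 0]], "roll": [0, 0], "gripper": [0, 0]}}

```text
time: 29.2
position: [496.5, -390.4, -28.6]
tool_rot: [[1.0, -0.0, -0.002], [-0.0, -1.0, 0.0], [-0.002, -0.0, -1.0]]
force: [-5.0, 0.7, 10.4]
grip_width: 0.58
grip_force: 36.8
```

>>> {"op": "play_rows", "data": {"delta_pos": [[0, 0, 1], [0, 0, 0]], "roll": [0, 0], "gripper": [0, 0]}}

```text
time: 29.4
position: [496.5, -390.6, -29.5]
tool_rot: [[1.0, -0.001, -0.001], [-0.001, -1.0, 0.0], [-0.001, -0.0, -1.0]]
force: [-5.7, 1.3, 11.6]
grip_width: 0.58
grip_force: 37.2
```

Run:
```python
from h import *
s=robot.read_state();im=robot.get_image('wrist')[:,:,::-1].copy();cv2.imwrite('pics/w19.png',im);print(s['position'],s['force'],s['ft_torque'])
for f in('w17','w18','w19'):
    im=cv2.imread(f'pics/{f}.png');h=cv2.cvtColor(im,cv2.COLOR_BGR2HSV);n,l,st,ce=cv2.connectedComponentsWithStats(cv2.inRange(h,(0,0,185),(180,40,255)))
    i=1+np.argmax(st[1:,4]);v,u=np.nonzero(l==i);a,b=st[i,1],st[i,1]+st[i,3]
    print(f,st[i],[(r,u[v==r].min(),u[v==r].max()) for r in range(a+4,b-4,30)])
    v,u=np.nonzero(cv2.inRange(h,(5,150,120),(19,255,255)));print('orange',u.min(),u.max(),v.min(),v.max())
```

```text
[ 496.48 -390.61  -29.54] [-5.7   1.35 11.59] [0.36 0.88 0.1 ]
w17 [  200   167   118   155 15294] [(171, np.int64(200), np.int64(317)), (201, np.int64(201), np.int64(316)), (231, np.int64(202), np.int64(315)), (261, np.int64(203), np.int64(314)), (291, np.int64(203), np.int64(313))]
orange 232 285 318 326
w18 [  202   169   114   152 14049] [(173, np.int64(202), np.int64(315)), (203, np.int64(202), np.int64(314)), (233, np.int64(203), np.int64(313)), (263, np.int64(204), np.int64(313)), (293, np.int64(205), np.int64(312))]
orange 232 285 318 326
w19 [  199   171   120   150 14347] [(175, np.int64(199), np.int64(318)), (205, np.int64(200), np.int64(316)), (235, np.int64(202), np.int64(315)), (265, np.int64(203), np.int64(314)), (295, np.int64(204), np.int64(312))]
orange 232 285 319 326
```

>>> {"op": "play_rows", "data": {"delta_pos": [[0, 0, 1], [0, 0, 0]], "roll": [0, 0], "gripper": [0, 0]}}

```text
time: 29.65
position: [496.4, -390.7, -30.6]
tool_rot: [[1.0, -0.001, -0.002], [-0.001, -1.0, 0.0], [-0.002, -0.0, -1.0]]
force: [-5.3, 1.1, 11.1]
grip_width: 0.578
grip_force: 37.4
```

>>> {"op": "play_rows", "data": {"delta_pos": [[0, 0, 1], [0, 0, 0]], "roll": [0, 0], "gripper": [0, 0]}}

```text
time: 29.85
position: [496.4, -390.8, -31.6]
tool_rot: [[1.0, -0.001, -0.002], [-0.001, -1.0, 0.0], [-0.002, -0.0, -1.0]]
force: [-6.3, -0.9, 11.2]
grip_width: 0.576
grip_force: 37.6
```

>>> {"op": "play_rows", "data": {"delta_pos": [[0, 0, 0], [0, 0, 0], [0, 0, 0], [0, 0, 0], [0, 0, 0]], "roll": [0, 0, 0, 0, 0], "gripper": [62, 66, 70, 74, 74]}}

```text
time: 30.35
position: [498.0, -390.4, -32.4]
tool_rot: [[1.0, 0.0, -0.0], [0.0, -1.0, 0.0], [-0.0, -0.0, -1.0]]
force: [-0.1, -0.5, 0.1]
grip_width: 0.74
grip_force: 0.0
```

>>> {"op": "play_rows", "data": {"delta_pos": [[0, 0, -5], [0, 0, -15], [0, 0, -30], [0, 0, -40], [0, 0, -40], [0, 0, -40], [0, 0, 0], [0, 0, 0]], "roll": [0, 0, 0, 0, 0, 0, 0, 0], "gripper": [74, 74, 74, 74, 74, 74, 74, 74]}}

```text
time: 31.15
position: [498.4, -390.7, 139.9]
tool_rot: [[1.0, 0.0, 0.003], [0.0, -1.0, -0.002], [0.003, 0.002, -1.0]]
force: [0.0, -0.2, -0.9]
grip_width: 0.741
grip_force: 0.0
```

Run:
```python
from h import *
s=robot.read_state();im=robot.get_image('wrist')[:,:,::-1].copy();cv2.imwrite('pics/w20.png',im);print(s['time'],s['position'],s['force'],s['joint_pos']);C=cam('wrist',s)
h=cv2.cvtColor(im,cv2.COLOR_BGR2HSV);n,l,st,ce=cv2.connectedComponentsWithStats(cv2.inRange(h,(0,0,175),(180,50,255)))
i=1+np.argmax(st[1:,4]);v,u=np.nonzero(l==i);a,b=st[i,1],st[i,1]+st[i,3]
print(st[i],[(r,u[v==r].min(),u[v==r].max()) for r in range(a+2,b-1,12)])
print(cv2.boxPoints(cv2.minAreaRect(ray(C,np.c_[u,v],31)[:,:2].astype(np.float32))))
v,u=np.nonzero(cv2.inRange(h,(5,150,120),(19,255,255)));print('orange',u.min(),u.max(),v.min(),v.max())
q=rect(im,(50,100,40),(78,255,255),(0,0,512,384));print('tray',q.min(0),q.max(0))
```

```text
31.15 [ 498.41 -390.74  139.94] [ 0.05 -0.2  -0.94] [ 0.47  0.55  0.17  1.88 -0.13  0.72 -0.86]
[ 233  139   52   79 3204] [(141, np.int64(233), np.int64(284)), (153, np.int64(233), np.int64(284)), (165, np.int64(233), np.int64(283)), (177, np.int64(234), np.int64(283)), (189, np.int64(234), np.int64(283)), (201, np.int64(234), np.int64(282)), (213, np.int64(234), np.int64(282))]
[[ 458.72 -414.61]
 [ 536.64 -414.64]
 [ 536.66 -365.59]
 [ 458.74 -365.56]]
orange 247 269 207 217
tray [190  95] [326 251]
```

The cover lies flat and right way up in the tray, about 78 × 49 mm, centred at (498,-390). Next is the door, with the gripper closed.

>>> {"op": "play_rows", "data": {"delta_pos": [[0, 0, -35], [0, 0, -35], [11.6, -40, 0], [11.6, -40, 0], [11.6, -40, 0], [11.6, -40, 0], [11.6, -40, 0], [11.6, -40, 0], [11.6, -40, 0], [11.6, -40, 0], [11.6, -40, 0], [11.6, -40, 0], [11.6, -40, 0], [11.6, -40, 0], [-32.4, -9.4, 0], [-32.4, -9.4, 0], [0, 0, 0], [0, 0, 0]], "roll": [-8.1, -8.1, 0, 0, 0, 0, 0, 0, 0, 0, 0, 0, 0, 0, 0, 0, 0, 0], "gripper": [0, 0, 0, 0, 0, 0, 0, 0, 0, 0, 0, 0, 0, 0, 0, 0, 0, 0]}}

```text
time: 33.0
position: [429.5, 109.3, 207.3]
tool_rot: [[0.96, 0.28, -0.001], [0.28, -0.96, -0.0], [-0.001, 0.0, -1.0]]
force: [-0.4, -0.3, -0.2]
grip_width: 0.002
grip_force: 0.0
```

Run:
```python
from h import *
s=robot.read_state();im=robot.get_image('wrist')[:,:,::-1].copy();cv2.imwrite('pics/w21.png',im);print(s['time'],s['position'],s['tool_rot'][:,0],s['joint_pos'],s['grip_width'])
C=cam('wrist',s);h=cv2.cvtColor(im,cv2.COLOR_BGR2HSV)
m=cv2.inRange(h,(100,130,40),(125,255,255));n,l,st,ce=cv2.connectedComponentsWithStats(m)
for i in range(1,n):
    if st[i,4]>300:print(st[i])
i=1+np.argmax(st[1:,4]);v,u=np.nonzero(l==i)
for c in range(st[i,0]+3,st[i,0]+st[i,2],25):
    w=v[u==c]
    if len(w):print(c,w.min(),w.max(),ray(C,[[c,w.min()],[c,w.max()]],145)[:,:2].ravel(),im[w.max(),c],im[min(383,w.max()+3),c])
e=cv2.cvtColor(im,cv2.COLOR_BGR2GRAY).astype(float)
```

```text
33.0 [429.48 109.26 207.26] [ 0.96  0.28 -0.  ] [-0.38  0.25  0.    2.2  -0.    0.69 -1.66] 0.0020574289025514967
[ 404   49  108  202 9486]
[ 101   57  238  128 5745]
407 213 221 [445.62 -15.5  438.98 -18.39] [173  87  35] [148 144 132]
432 169 231 [486.13 -19.79 436.55 -42.64] [171  84  32] [142 138 126]
457 124 241 [524.34 -23.43 434.08 -67.35] [173  87  37] [144 140 129]
482 80 247 [559.12 -27.13 435.   -90.75] [173  95  53] [141 136 125]
507 52 209 [581.86 -35.78 472.42 -94.75] [156 103  71] [128 125 114]
```

Run:
```python
from h import *
s=robot.read_state();C=cam('wrist',s);im=cv2.imread('pics/w21.png');h=cv2.cvtColor(im,cv2.COLOR_BGR2HSV)
m=cv2.inRange(h,(100,130,40),(125,255,255));n,l,st,ce=cv2.connectedComponentsWithStats(m)
i=[k for k in range(1,n) if st[k,0]==101][0];v,u=np.nonzero(l==i);P=[]
# inc frame
ex=np.array([.9603,.279]);ey=np.array([-.279,.9603]);o=np.array([621,180.2]);H=o-100*ex+100*ey
for c in range(110,345,20):
    w=v[u==c]
    if len(w):
        p=ray(C,[[c,w.min()],[c,w.max()]],145)[:,:2];q=[((x-H)@ -ey,(x-H)@ -ex) for x in p];print(c,w.min(),w.max(),p.ravel(),np.array(q).ravel())
```

```text
110 58 78 [497.15 244.23 483.28 242.04] [ 3.96  1.06  2.19 14.99]
130 65 87 [496.51 229.17 481.13 226.48] [18.24  5.88 16.54 21.41]
150 72 97 [495.85 213.95 478.22 210.55] [32.68 10.76 31.02 28.64]
170 82 107 [493.1  198.11 475.26 194.36] [47.12 17.82 45.75 36.  ]
190 91 117 [491.01 182.18 472.26 177.9 ] [61.83 24.28 60.71 43.48]
210 101 126 [488.17 165.83 469.95 161.34] [76.74 31.56 75.97 50.31]
230 111 136 [485.29 149.22 466.85 144.34] [91.89 38.96 91.43 58.03]
250 121 146 [482.36 132.33 463.7  127.04] [107.3   46.49 107.16  65.88]
270 131 156 [479.38 115.15 460.5  109.45] [122.96  54.14 123.16  73.87]
290 141 165 [476.35  97.68 458.02  91.81] [138.89  61.93 139.41  81.17]
310 152 175 [472.51  79.66 454.71  73.61] [155.13  70.64 155.96  89.42]
330 166 184 [466.28  60.46 452.14  55.39] [171.82  81.98 172.75  96.97]
```

>>> {"op": "play_rows", "data": {"delta_pos": [[-6, 25, 0], [0, 0, 38], [0, 0, 38], [0, 0, 36], [0, 0, 0], [0, 0, 0]], "roll": [0, 0, 0, 0, 0, 0], "gripper": [0, 0, 0, 0, 0, 0]}}

```text
time: 33.65
position: [431.6, 83.3, 95.5]
tool_rot: [[0.96, 0.278, -0.002], [0.278, -0.96, -0.001], [-0.002, 0.0, -1.0]]
force: [0.4, 1.2, 0.6]
grip_width: -0.004
grip_force: 0.0
```

>>> {"op": "play_rows", "data": {"delta_pos": [[4, 0, 0], [4, 0, 0], [4, 0, 0], [4, 0, 0], [4, 0, 0], [4, 0, 0], [4, 0, 0], [0, 0, 0]], "roll": [0, 0, 0, 0, 0, 0, 0, 0], "gripper": [0, 0, 0, 0, 0, 0, 0, 0]}}

```text
time: 34.45
position: [458.9, 91.7, 95.7]
tool_rot: [[0.96, 0.279, 0.0], [0.279, -0.96, 0.0], [0.0, -0.0, -1.0]]
force: [0.1, 0.2, -0.5]
grip_width: -0.004
grip_force: 0.0
```

>>> {"op": "play_rows", "data": {"delta_pos": [[4, 0, 0], [4, 0, 0], [4, 0, 0], [4, 0, 0], [4, 0, 0], [4, 0, 0], [4, 0, 0], [4, 0, 0], [3, 0, 0], [0, 0, 0]], "roll": [0, 0, 0, 0, 0, 0, 0, 0, 0, 0], "gripper": [0, 0, 0, 0, 0, 0, 0, 0, 0, 0]}}

```text
time: 35.45
position: [492.4, 101.4, 95.7]
tool_rot: [[0.96, 0.279, 0.0], [0.279, -0.96, 0.0], [0.0, -0.0, -1.0]]
force: [-0.1, 0.1, 0.2]
grip_width: -0.003
grip_force: 0.0
```

```bash
cat > door.py <<'E'
from h import *
import sys
s=robot.read_state();C=cam('top');im=robot.get_image('top')[:,:,::-1].copy();cv2.imwrite(f'pics/{sys.argv[1]}.png',im)
ex=np.array([.9603,.279]);ey=np.array([-.279,.9603]);o=np.array([621,180.2]);H=o-100*ex+100*ey
q=rect(im,(100,140,40),(125,255,255),(165,185,255,235));P=ray(C,q,145)[:,:2]-H;a=P@-ey;b=P@-ex
for k in range(20,220,20):
    w=(abs(a-k)<6)
    if w.any():print(k,b[w].min().round(1),b[w].max().round(1),end=' ; ')
p=s['position'][:2]-H;print('\nTCP along,out',p@-ey,p@-ex,s['position'],s['force'],s['time'])
E
python3 door.py d1
```

```text
20 2.2 23.9 ; 40 5.6 28.9 ; 
TCP along,out 139.76873362991486 45.49561560425312 [492.38 101.42  95.75] [-0.11  0.11  0.17] 35.45
```

>>> {"op": "play_rows", "data": {"delta_pos": [[2, 0, 0], [2, 0, 0], [2, 0, 0], [2, 0, 0], [2, 0, 0], [1, 0, 0], [0, 0, 0]], "roll": [0, 0, 0, 0, 0, 0, 0], "gripper": [0, 0, 0, 0, 0, 0, 0]}}

```text
time: 36.2
position: [502.6, 104.3, 95.7]
tool_rot: [[0.96, 0.279, 0.0], [0.279, -0.96, 0.0], [0.0, -0.0, -1.0]]
force: [-0.2, -0.1, 0.5]
grip_width: 0.0
grip_force: 0.0
```

>>> {"op": "play_rows", "data": {"delta_pos": [[1, 0, 0], [1, 0, 0], [1, 0, 0], [0, 0, 0]], "roll": [0, 0, 0, 0], "gripper": [0, 0, 0, 0]}}

```text
time: 36.6
position: [503.4, 104.5, 95.5]
tool_rot: [[0.96, 0.279, -0.004], [0.279, -0.96, -0.001], [-0.004, 0.0, -1.0]]
force: [-6.5, -2.3, 4.0]
grip_width: 0.004
grip_force: 3.0
```

>>> {"op": "play_rows", "data": {"delta_pos": [[1, 0, 0], [1, 0, 0], [1, 0, 0], [0, 0, 0]], "roll": [0, 0, 0, 0], "gripper": [0, 0, 0, 0]}}

```text
time: 37.0
position: [503.5, 104.3, 95.2]
tool_rot: [[0.96, 0.279, -0.008], [0.279, -0.96, -0.003], [-0.009, 0.0, -1.0]]
force: [-12.1, -2.7, 8.7]
grip_width: -0.001
grip_force: 6.5
```

The push was blocked about 34 mm out, probably either the catch or the gripper body meeting the rail. I'll back off, check the door angle, and push nearer the free edge, clear of the rail and above the handle.

>>> {"op": "play_rows", "data": {"delta_pos": [[-6, 0, 0], [-10, 0, 0], [-10, 0, -5], [0, 21, 0], [0, 21, 0], [0, 0, 0], [0, 0, 0]], "roll": [0, 0, 0, 0, 0, 0, 0], "gripper": [0, 0, 0, 0, 0, 0, 0]}}

```text
time: 37.7
position: [494.8, 58.2, 101.1]
tool_rot: [[0.961, 0.278, 0.001], [0.278, -0.961, 0.0], [0.001, -0.0, -1.0]]
force: [-0.0, 0.6, 0.1]
grip_width: 0.004
grip_force: 0.0
```

```bash
cat > doorw.py <<'E'
from h import *
import sys
s=robot.read_state();im=robot.get_image('wrist')[:,:,::-1].copy();cv2.imwrite(f'pics/{sys.argv[1]}.png',im);C=cam('wrist',s);h=cv2.cvtColor(im,cv2.COLOR_BGR2HSV)
ex=np.array([.9603,.279]);ey=np.array([-.279,.9603]);o=np.array([621,180.2]);H=o-100*ex+100*ey
p=s['position'][:2]-H;print('TCP along,out',p@-ey,p@-ex,s['position'],s['force'],s['time'])
v,u=np.nonzero(cv2.inRange(h,(100,130,40),(125,255,255)));P=ray(C,np.c_[u,v],145)[:,:2]-H;a=P@-ey;b=P@-ex
for k in range(0,215,15):
    w=(abs(a-k)<2)&(b>-20)&(b<120)
    if w.sum()>3:print(k,b[w].min().round(1),b[w].max().round(1),end=' ; ')
E
python3 doorw.py w22
```

```text
TCP along,out 181.98629900311153 55.20326427634012 [494.83  58.17 101.1 ] [-0.01  0.56  0.09] 37.7
75 0.9 18.9 ; 90 4.4 19.9 ; 105 0.9 20.8 ; 120 0.5 21.8 ; 135 0.5 22.7 ; 150 1.0 24.1 ; 165 2.3 25.1 ; 180 3.2 26.1 ; 195 8.1 27.0 ;
```

>>> {"op": "play_rows", "data": {"delta_pos": [[4, 0, 0], [4, 0, 0], [4, 0, 0], [4, 0, 0], [2, 0, 0], [2, 0, 0], [2, 0, 0], [0, 0, 0]], "roll": [0, 0, 0, 0, 0, 0, 0, 0], "gripper": [0, 0, 0, 0, 0, 0, 0, 0]}}

```text
time: 38.55
position: [512.7, 63.5, 100.2]
tool_rot: [[0.96, 0.279, -0.006], [0.279, -0.96, -0.002], [-0.006, -0.0, -1.0]]
force: [-9.6, -1.9, 5.1]
grip_width: -0.002
grip_force: 4.4
```

>>> {"op": "play_rows", "data": {"delta_pos": [[1, 0, 0], [1, 0, 0], [1, 0, 0], [0, 0, 0]], "roll": [0, 0, 0, 0], "gripper": [0, 0, 0, 0]}}

```text
time: 38.95
position: [515.7, 64.1, 100.3]
tool_rot: [[0.96, 0.278, -0.006], [0.278, -0.96, -0.002], [-0.006, 0.0, -1.0]]
force: [-7.7, -3.2, 4.9]
grip_width: -0.003
grip_force: 4.2
```

>>> {"op": "play_rows", "data": {"delta_pos": [[1, 0, 0], [1, 0, 0], [1, 0, 0], [1, 0, 0], [0, 0, 0]], "roll": [0, 0, 0, 0, 0], "gripper": [0, 0, 0, 0, 0]}}

```text
time: 39.45
position: [523.6, 66.9, 100.9]
tool_rot: [[0.96, 0.279, 0.001], [0.279, -0.96, 0.0], [0.001, -0.0, -1.0]]
force: [0.3, -0.4, -0.4]
grip_width: -0.001
grip_force: 0.0
```

>>> {"op": "play_rows", "data": {"delta_pos": [[1, 0, 0], [1, 0, 0], [1, 0, 0], [0, 0, 0]], "roll": [0, 0, 0, 0], "gripper": [0, 0, 0, 0]}}

```text
time: 39.85
position: [525.2, 67.3, 100.7]
tool_rot: [[0.96, 0.279, -0.001], [0.279, -0.96, -0.0], [-0.001, -0.0, -1.0]]
force: [-1.4, -0.1, 0.8]
grip_width: -0.005
grip_force: 1.0
```

```bash
python3 doorw.py w23
```

```text
TCP along,out 181.66307587206165 23.44898283990449 [525.24  67.34 100.69] [-1.4  -0.11  0.8 ] 39.85
60 4.4 12.9 ; 75 4.4 12.9 ; 90 3.9 12.4 ; 105 3.9 12.4 ; 120 3.9 12.4 ; 135 3.9 12.4 ; 150 3.9 12.4 ; 165 3.8 12.4 ; 180 3.8 12.9 ; 195 3.8 12.4 ;
```

The door's face is now parallel to the cabinet and the catch has drawn it home. I'll retreat and do a final check.

>>> {"op": "play_rows", "data": {"delta_pos": [[-5, 0, 0], [-15, 0, 0], [-20, 0, -10], [0, 0, -40], [0, 0, -40], [0, 0, -40], [0, 0, 0], [0, 0, 0], [0, 0, 0]], "roll": [0, 0, 0, 0, 0, 0, 0, 0, 0], "gripper": [0, 0, 0, 0, 0, 0, 0, 0, 0]}}

```text
time: 40.8
position: [486.6, 56.0, 230.0]
tool_rot: [[0.96, 0.279, -0.001], [0.279, -0.96, -0.0], [-0.001, -0.0, -1.0]]
force: [-1.1, -0.1, -0.4]
grip_width: 0.003
grip_force: 0.0
```

```bash
python3 doorw.py w24
python3 - <<'E'
from h import *
a=cv2.imread('pics/side0.png');b=robot.get_image('side')[:,:,::-1].copy();cv2.imwrite('pics/s24.png',b)
d=cv2.absdiff(cv2.GaussianBlur(a,(5,5),0),cv2.GaussianBlur(b,(5,5),0)).max(2);n,l,st,ce=cv2.connectedComponentsWithStats((d>35).astype(np.uint8))
print('\n',[(list(st[i]),ce[i].round()) for i in range(1,n) if st[i,4]>15])
t=robot.get_image('top')[:,:,::-1].copy();cv2.imwrite('pics/t24.png',t)
q=rect(t,(20,150,120),(35,255,255),(295,160,330,240));print(cv2.minAreaRect(ray(cam('top'),q,24)[:,:2].astype(np.float32)))
print(robot.read_state()['time'])
E
```

```text
TCP along,out 181.74916172558275 63.6942064454519 [486.61  56.03 229.96] [-1.1  -0.09 -0.37] 40.8
0 1.7 12.5 ; 15 0.9 13.3 ; 30 0.9 13.3 ; 45 0.1 13.3 ; 60 0.1 13.3 ; 75 0.0 13.3 ; 90 0.0 13.3 ; 105 0.0 13.3 ; 120 0.0 13.3 ; 135 0.0 13.3 ; 150 0.0 13.3 ; 165 0.0 12.4 ; 180 0.0 12.4 ; 195 0.0 12.4 ; 
 [([np.int32(236), np.int32(0), np.int32(29), np.int32(27), np.int32(327)], array([252.,  13.])), ([np.int32(264), np.int32(0), np.int32(62), np.int32(46), np.int32(1418)], array([287.,  17.])), ([np.int32(377), np.int32(0), np.int32(66), np.int32(29), np.int32(1362)], array([413.,  11.])), ([np.int32(457), np.int32(0), np.int32(55), np.int32(43), np.int32(1895)], array([487.,  19.])), ([np.int32(426), np.int32(29), np.int32(15), np.int32(9), np.int32(80)], array([434.,  33.])), ([np.int32(216), np.int32(36), np.int32(29), np.int32(26), np.int32(409)], array([227.,  49.])), ([np.int32(433), np.int32(39), np.int32(7), np.int32(7), np.int32(29)], array([436.,  42.])), ([np.int32(459), np.int32(39), np.int32(46), np.int32(47), np.int32(1525)], array([481.,  63.])), ([np.int32(248), np.int32(
[... 1134 characters left out ...]
 180.])), ([np.int32(193), np.int32(186), np.int32(60), np.int32(73), np.int32(1938)], array([226., 221.])), ([np.int32(437), np.int32(210), np.int32(26), np.int32(78), np.int32(570)], array([452., 242.])), ([np.int32(387), np.int32(224), np.int32(55), np.int32(52), np.int32(1821)], array([412., 247.])), ([np.int32(442), np.int32(233), np.int32(3), np.int32(8), np.int32(19)], array([443., 236.])), ([np.int32(379), np.int32(241), np.int32(3), np.int32(9), np.int32(16)], array([380., 245.])), ([np.int32(442), np.int32(246), np.int32(4), np.int32(6), np.int32(17)], array([443., 249.]))]
((480.4126892089844, -163.97642517089844), (86.68806457519531, 12.830389976501465), 0.0616663433611393)
40.95
```

```bash
python3 -c "
from rig import robot
print(robot.close_job())"
```

```text
the job is handed in; nothing more can be done
None
```

I handed the job in at about 41 s: the cover was levered loose and now lies level in the green tray, the yellow tool is back on the mat, and the door is home on its catch. The final camera check showed nothing else moved.

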